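# Load the heated bay of a dry-block station and close up the queue

## Task

The heated bay of the dry-block station, the one with the copper contact plate, is empty. Slide the sample block waiting behind it straight into it, pressing gently against the sprung plate until the side latch snaps out behind the block and holds it; then slide the next block sideways into the waiting place that has come free, right up to the side rail, and let go. The wells are open: keep the blocks flat on the station's floor and force nothing. Leave the finished block beside the heated bay and the things around the station where they are.

Things in the scene. Friction and masses are not known exactly. Their poses are not given: they have to be found in the camera images.
- station: white dry-block station, fixed, 279 x 167 x 58 mm; origin under its well, x pointing away from its control panel (which faces the robot), z up. Well floor 30 mm above the origin, walls up to 58 mm. Bays at x,y: heated -52,-35; finished block -52,+35; waiting +52,-35; next block +52,+35 mm (blocks within 4 mm). A pillar (x -4 to 8, y -3 to 3, 24 mm high) stands between them.
- heated_bay (a point): point on the well floor, station axes, where a latched block's centre is nominally; at station x -52, y -35, z 30 mm. Contact plate and latch are on one bracket, clamped by hand up to 8 mm either way along x; it stays put in a run, its place is not reported: find it by feel. Nominally the plate stops the block's centre at x -50.5, shifted as the bracket is.
- waiting_bay (a point): point on the well floor, station axes, for the centre of a block in the waiting place right up to the side rail (block side touching it); at station x +52, y -36.5, z 30 mm. The rail, 26 mm high, inner face at station y -66.5, runs straight along the heated and waiting bays: a block sliding along -x at y -35 has 1.5 mm to it and 2 mm to the pillar. The next block comes straight along -y.
- contact_plate (a joint): copper plate 50 mm wide, 38 mm high, closing the -x end of the heated bay, on springs of 2.5 N/mm; value in m: 0 = fully out, grows as it is pushed to -x, hard stop at 0.005. A latched block keeps it at about 0.0015 (4 N); pushing it a little past that, to about 0.002 to 0.003, lets the latch snap out. Pressing a block on it with more than 18 N spoils it.
- latch (a joint): steel spring latch in the side rail, sliding along y; value in m: 0 = out, nose 6 mm out of the rail towards +y; grows to 0.006 with a block passing. A 12 mm ramp faces the waiting bay, so a block coming from there pushes it back by itself (about 2 to 3 N) after some 3 to 23 mm of travel; a square face then stops the rear of the latched block.
- block_six: aluminium block 76 x 60 x 42 mm (x, y, z), about 0.4 kg, with six wide wells (13 mm); origin at the centre of its underside, z up, along the station's axes at the start. On a 9 mm stem in its middle a black bar handle, 12 mm thick (x), 36 mm long (y), 56 to 80 mm above the origin. Which block stands in which bay varies. It drags on the floor with about 1 N; press it on nothing with over 15 N.
- block_ten: aluminium block 76 x 60 x 42 mm (x, y, z), about 0.4 kg, with ten wells (8 mm); origin at the centre of its underside, z up, along the station's axes at the start. On a 9 mm stem in its middle a black bar handle, 12 mm thick (x), 36 mm long (y), 56 to 80 mm above the origin. Which block stands in which bay varies. It drags on the floor with about 1 N; press it on nothing with over 15 N.
- block_eighteen: aluminium block 76 x 60 x 42 mm (x, y, z), about 0.4 kg, with eighteen small wells (6 mm); origin at the centre of its underside, z up, along the station's axes at the start. On a 9 mm stem in its middle a black bar handle, 12 mm thick (x), 36 mm long (y), 56 to 80 mm above the origin. Which block stands in which bay varies. It drags on the floor with about 1 N; press it on nothing with over 15 N.
- tube_rack: green tube rack, 62 x 150 x 45 mm, loose bystander; origin at the centre of its underside
- jar: lidded glass jar, 60 mm wide, 85 mm high, loose bystander; origin at the centre of its underside
- waste_tub: open yellow tub, 96 mm wide, 85 mm high, loose bystander; origin at the centre of its underside
- tip_box: tip box, red with white lid, 84 x 124 x 67 mm, loose bystander; origin at the centre of its underside

How it is judged:
On the way, in this order (a step that is already met when the one before it is completed fails the run):
1. the waiting block is in the heated bay with the latch out behind it and the contact plate pressed (((y of block_six in the frame of station between -0.039 and -0.03 m and x of block_six in the frame of station between -0.064 and -0.04 m and distance of block_six from where it was at the start of the episode between 0.085 and 0.125 m and angle between the x axis of block_six and the x axis of station, either way round below 0.06 rad) or (y of block_ten in the frame of station between -0.039 and -0.03 m and x of block_ten in the frame of station between -0.064 and -0.04 m and distance of block_ten from where it was at the start of the episode between 0.085 and 0.125 m and angle between the x axis of block_ten and the x axis of station, either way round below 0.06 rad) or (y of block_eighteen in the frame of station between -0.039 and -0.03 m and x of block_eighteen in the frame of station between -0.064 and -0.04 m and distance of block_eighteen from where it was at the start of the episode between 0.085 and 0.125 m and angle between the x axis of block_eighteen and the x axis of station, either way round below 0.06 rad)) and value of joint latch below 0.0015 m and value of joint contact_plate between 0.0007 and 0.0032 m), for 0.2 s.
2. the next block stands in the waiting place against the side rail (((y of block_six in the frame of station between -0.04 and -0.033 m and x of block_six in the frame of station between 0.043 and 0.061 m and distance of block_six from where it was at the start of the episode between 0.06 and 0.084 m and angle between the x axis of block_six and the x axis of station, either way round below 0.08 rad) or (y of block_ten in the frame of station between -0.04 and -0.033 m and x of block_ten in the frame of station between 0.043 and 0.061 m and distance of block_ten from where it was at the start of the episode between 0.06 and 0.084 m and angle between the x axis of block_ten and the x axis of station, either way round below 0.08 rad) or (y of block_eighteen in the frame of station between -0.04 and -0.033 m and x of block_eighteen in the frame of station between 0.043 and 0.061 m and distance of block_eighteen from where it was at the start of the episode between 0.06 and 0.084 m and angle between the x axis of block_eighteen and the x axis of station, either way round below 0.08 rad))), for 0.2 s.
At the end, for the whole second after the job is handed in: Waiting block in the heated bay, square, latch out (under 1.5 mm) behind it, plate held pressed 0.7 to 3.2 mm; next block in the waiting place within 3.5 mm of the side rail, within 9 mm along it; finished block within 8 mm of its start; all flat on the floor, at rest (all of step 1 and ((y of block_six in the frame of station between -0.04 and -0.033 m and x of block_six in the frame of station between 0.043 and 0.061 m and distance of block_six from where it was at the start of the episode between 0.06 and 0.084 m and angle between the x axis of block_six and the x axis of station, either way round below 0.08 rad) or (y of block_ten in the frame of station between -0.04 and -0.033 m and x of block_ten in the frame of station between 0.043 and 0.061 m and distance of block_ten from where it was at the start of the episode between 0.06 and 0.084 m and angle between the x axis of block_ten and the x axis of station, either way round below 0.08 rad) or (y of block_eighteen in the frame of station between -0.04 and -0.033 m and x of block_eighteen in the frame of station between 0.043 and 0.061 m and distance of block_eighteen from where it was at the start of the episode between 0.06 and 0.084 m and angle between the x axis of block_eighteen and the x axis of station, either way round below 0.08 rad)) and distance of any of block_six, block_ten, block_eighteen from where it was at the start of the episode below 0.008 m and linear speed of each of block_six, block_ten, block_eighteen below 0.01 m/s and height (world z) of each of block_six, block_ten, block_eighteen below 0.033 m and angle between each of block_six, block_ten, block_eighteen's own z axis and vertical below 0.05 rad); the robot touches nothing.
It fails at once if a block is lifted more than 6 mm off the well floor (height (world z) of any of block_six, block_ten, block_eighteen above 0.036 m).
It fails at once if a block is tipped more than 0.15 rad (angle between any of block_six, block_ten, block_eighteen's own z axis and vertical above 0.15 rad).
It fails at once if a block is pushed against the sprung contact plate with more than 18 N (contact force between any of block_six, block_ten, block_eighteen and contact_plate above 18 N).
It fails at once if a block is pressed against the station's walls, rail, pillar or floor with more than 35 N (contact force between any of block_six, block_ten, block_eighteen and station above 35 N).
It fails at once if a bystander (tube rack, jar, waste tub, tip box) is shifted more than 15 mm (distance of any of tube_rack, jar, waste_tub, tip_box from where it was at the start of the episode above 0.015 m).
It also fails if it takes over 45 s, if anything falls off the work surface, if the arm or the gripper's body presses on something with over 40 N, if the wrist force passes 120 N, or if a joint passes its speed limit or range.

## Robot

A 6-joint arm with a two-finger parallel gripper is mounted at the origin on the work surface. World frame = base frame: x ahead of the robot, y to its left, z up, the work surface at z = 0. Lengths are in m, angles in rad, forces in N, time in s.
With the tool pointing down it reaches from about 0.275 to 0.85 m from the base axis. Payload 19 kg.
Tool frame: the origin (TCP) lies at the very end of the fingers, on their centre line; the grasp point (between the pads) lies ctrl.pinch_z behind it (ctrl.pinch_z is the distance from the TCP to the grasp point, in m); z points along the fingers, x is the direction in which the jaws open and shut, and the axes are right-handed (so a half turn about z gives the same grasp; the last joint's range is limited). The gripper opens to 85 mm and grips with 20 to 120 N. Pads are 22 mm wide; open, the fingers measure 114 mm over their backs; the gripper's body (76 mm by 85 mm) begins 54 mm behind the grasp point. The pads swing forward as they close: fully open they stand 13 mm farther back than shut.
Start: joints at [0.974, 0.15, 1.437, -0, 1.554, -0.134], TCP at [0.257, 0.514, 0.2] pointing down, gripper open.
Joint ranges: [-2.8, 2.8], [-0.68, 2.1], [0.12, 2.68], [-1.39, 4.53], [0.16, 2.79], [-2.81, 2.81]. Speed limits (rad/s): [1.89, 1.89, 2.22, 3.01, 3.01, 3.01].

## Interface

Orientations are given as [roll, pitch, yaw] about the fixed x, y, z axes, in that order (R = Rz(yaw) Ry(pitch) Rx(roll)).
In Python, from bench import ctrl gives the robot as it stands.
- The arm moves only by the tool send_rows, never from a script. Its argument "series" is a list of rows, each a list of 7 numbers: the turn, a rotation vector about the tool's x, y, z in degrees, then the shift along the tool's x, y, z in cm, then the closure in counts, from 0 (fully open) to 255 (shut). A call has 1 to 20 rows; each row shifts and turns the commanded pose from where the row before left it, along the tool's axes as they then stand; what a row does not reach is not made up. A row lasts 1/10 s, in which the tool goes at most 50 mm and 8.59 degrees, less where a joint would pass 70% of its speed; a pose out of reach is approached as far as the arm can. A call is refused whole if a number of a shift passes 5 or a number of a turn 8.59, either way. A call with a gripper value outside its range is refused whole. The fingers move at their own pace and stop on an object; "grip_force" is the grip in N (left out, the last holds). Time passes only in rows, so rows that do not move let the fingers close. It gives the time, the measured TCP pose, the force and the opening at its end, in the units of the state.
- ctrl.observe(): the state, without advancing time (a new reading comes with each control period).
- ctrl.grab_frame(name): name is "side" or "top"; returns (picture, depth): 400x640x3 uint8, red, green, blue; 400x640 float32, m along the optical axis (not along the pixel's ray), 0 where there is no reading.
- ctrl.camera_info(name): a dict with "vfov" (degrees; the focal length in pixels is half the picture's height over the tangent of half this angle, whatever the lens; pixels are square), "cx", "cy" (the principal point, pixels), "world_to_cam" (4x4, takes a point from world to camera coordinates). Camera axes: x right, y up, looking along -z (the intrinsics and any distortion apply to the point x, -y, -z); pixel columns grow to the right and rows downward; lengths in m; the calibration is good to about 2 mm. A picture is of the moment at which its call begins. camera_info takes no time and is no camera call.
- ctrl.sign_off(): hands the job in, once; it reports no verdict.
The state is a dict: "clock": time; "joint_pos": joint angles; "joint_velocities": joint speeds; "effort": joint torques, N m; "eef_pos": TCP position; "eef_rot": TCP orientation; "contact_force": force on the tool from outside, world axes, zero at the start; "ft_torque": the same for the moment, N m; "grip_width": opening from 0.0 (shut) to 1.0 (fully open).
Only numpy, scipy, OpenCV 4.12 (cv2) and the standard library are available. Lean on these libraries where they do the work, as an engineer would, in place of code of your own. Each camera call takes 0.05 s, during which the arm holds its last target.

## Working session

There is one attempt and no reset: what is moved stays moved. The work goes in short steps, Python scripts to look and compute and a tool call to move; the robot and the scene stay as the last step left them, time stands still between calls to the robot, and variables do not carry over. Pictures are saved under pics/ and viewed, and the job is handed in when it is done.

Besides the shell and the picture viewer there is one more tool, called after "Emit:" as name(argument=value, ...) on one line, values as JSON. send_rows: Moves the arm, as the interface text tells. Its arguments: {"type":"object","properties":{"series":{"type":"array"},"grip_force":{"type":"number"}},"required":["series"]}

```bash
ls; mkdir -p pics; python3 - <<'E'
from bench import ctrl
import cv2,numpy as np
s=ctrl.observe(); print(s); print(ctrl.pinch_z)
for n in("side","top"):
    p,d=ctrl.grab_frame(n); i=ctrl.camera_info(n); print(n,i)
    cv2.imwrite(f"pics/{n}0.png",p[:,:,::-1]); np.savez(f"{n}0.npz",p=p,d=d)
E
```

```text
pics
{'clock': 0.0, 'joint_pos': array([ 9.73984801e-01,  1.50987179e-01,  1.43799512e+00, -4.72782438e-06,
        1.55377738e+00, -1.33977551e-01]), 'joint_velocities': array([-0.00126111, -0.00063543, -0.00106201,  0.00086835, -0.00103963,
       -0.00116805]), 'effort': array([ 5.70215580e-04, -7.13057613e+01, -5.70867705e+01, -2.09204090e-04,
        8.98201513e-03,  7.71125372e-06]), 'eef_pos': array([0.2565882 , 0.51428192, 0.19979267]), 'eef_rot': array([-3.14144145e+00,  1.15720517e-03,  1.10796252e+00]), 'contact_force': array([ 0.97357054, -0.03644959,  0.23561683]), 'ft_torque': array([0.0217527 , 0.00371588, 0.04098733]), 'grip_width': 0.9983759101852204}
0.0187
side {'vfov': 50.04792043079313, 'cx': 313.95432190280815, 'cy': 198.2843945362672, 'world_to_cam': array([[ 0.74777649, -0.6636518 ,  0.01991515, -0.34215592],
       [ 0.48278267,  0.56408224,  0.6698747 , -0.26206064],
       [-0.45579733, -0.49130187,  0.74220702, -1.08072261],
       [ 0.        ,  0.        ,  0.        ,  1.        ]])}
top {'vfov': 57.15153536716643, 'cx': 320.2391244252429, 'cy': 194.6217157556075, 'world_to_cam': array([[-0.03939689, -0.99921019,  0.00518466,  0.02604938],
       [ 0.97918131, -0.03757213,  0.19948008, -0.47556858],
       [-0.19912773,  0.01293561,  0.97988817, -1.03578454],
       [ 0.        ,  0.        ,  0.        ,  1.        ]])}
```

View pics/top0.png

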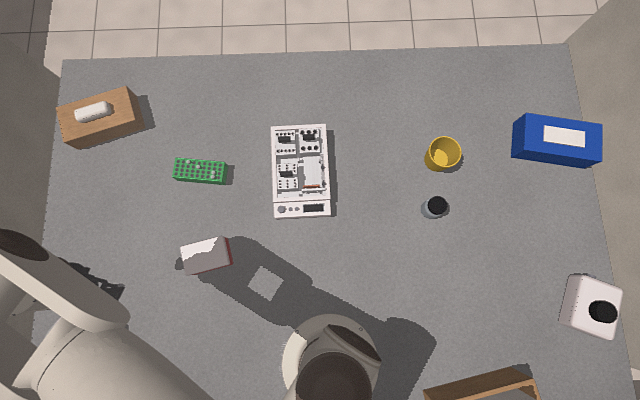

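View pics/side0.png

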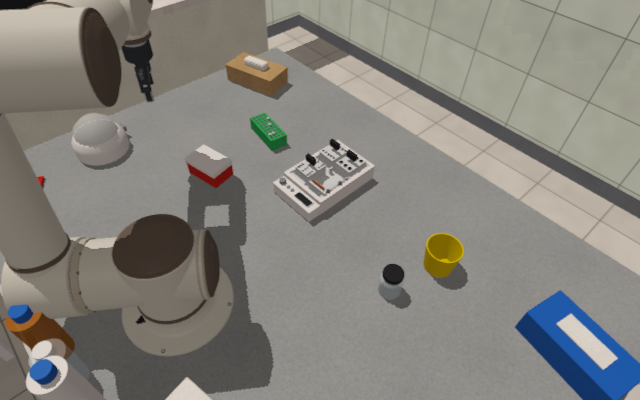

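```bash
cat > h.py <<'E'
import numpy as np,cv2
from bench import ctrl
def cam(n):
    i=ctrl.camera_info(n); f=200/np.tan(np.radians(i["vfov"]/2)); return f,i["cx"],i["cy"],np.array(i["world_to_cam"])
def pts(n,uv,d):
    f,cx,cy,T=cam(n); uv=np.atleast_2d(uv).astype(float)
    P=np.c_[(uv[:,0]-cx)/f*d,-(uv[:,1]-cy)/f*d,-d*np.ones(len(uv))]
    return (P-T[:3,3])@T[:3,:3]
def plane(n,uv,z):
    T=cam(n)[3]; c=-T[:3,:3].T@T[:3,3]; p=pts(n,uv,1.0); r=p-c
    return c+r*((z-c[2])/r[:,2])[:,None]
def cloud(n,d):
    v,u=np.mgrid[:400,:640]; return pts(n,np.c_[u.ravel(),v.ravel()],d.ravel()).reshape(400,640,3)
def proj(n,X):
    f,cx,cy,T=cam(n); p=np.atleast_2d(X)@T[:3,:3].T+T[:3,3]
    return np.c_[cx+f*p[:,0]/-p[:,2],cy-f*p[:,1]/-p[:,2]]
E
python3 - <<'E'
from h import *
for n,(x0,y0,x1,y1) in dict(top=(260,112,345,230),side=(265,130,385,220)).items():
    z=np.load(n+"0.npz"); p,d=z["p"],z["d"]
    C=cloud(n,d)
    print(n,[C[v,u].round(4) for u,v in [(240,230),(400,300),(240,110),(500,250),(350,60)]])
    k=5; cv2.imwrite(f"pics/{n}0z.png",cv2.resize(p[y0:y1,x0:x1,::-1],None,fx=k,fy=k,interpolation=cv2.INTER_CUBIC))
    h=C[y0:y1,x0:x1,2]; xy=C[y0:y1,x0:x1]
    if n=="top":
        m=(C[...,2]>0.05)&(C[...,2]<0.066); mm=np.zeros_like(m); mm[y0:y1,x0:x1]=1; m&=mm
        P=C[m]; r=cv2.minAreaRect(P[:,:2].astype(np.float32)*1000); print(r, m.sum(), np.median(P[:,2]))
E
```

```text
top [array([ 0.3865,  0.254 , -0.0027]), array([ 0.1636, -0.2132,  0.    ]), array([ 0.7763,  0.2558, -0.0033]), array([ 0.2959, -0.5265, -0.0024]), array([ 9.400e-01, -1.103e-01, -2.000e-04])]
((560.5572509765625, 64.5771255493164), (268.6416931152344, 167.2198486328125), 0.976076602935791) 1602 0.05682107477244507
side [array([0.2491, 0.0863, 0.0025]), array([ 0.4292, -0.3642, -0.0006]), array([ 0.5811,  0.5611, -0.0011]), array([ 0.7655, -0.4465, -0.003 ]), array([ 2.1374,  1.4474, -0.7626])]
```

View pics/top0z.png

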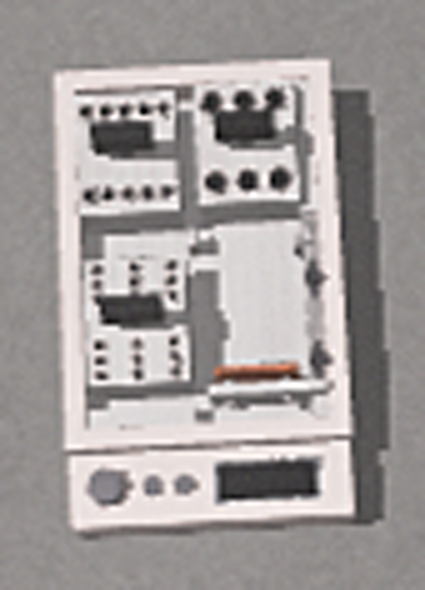

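View pics/side0z.png

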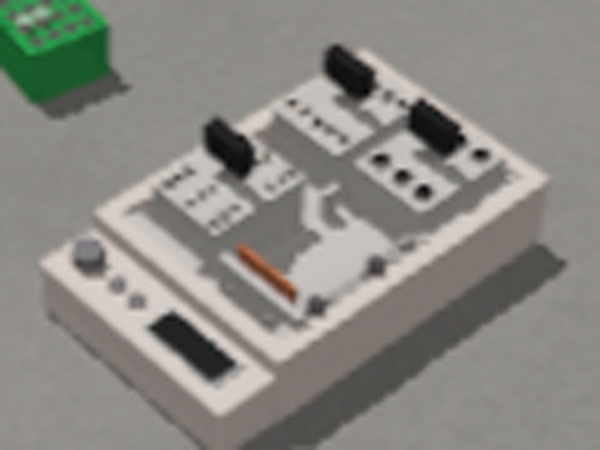

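```bash
python3 - <<'E'
from h import *
z=np.load("top0.npz"); p,d=z["p"],z["d"]
C=cloud("top",d)
c=np.array([(55,72),(330,60),(351,437),(65,450),(72,530),(355,520)])
c=(c+.5)/5+[260,112]-.5
W=plane("top",c,0.058); print(W.round(4))
print(np.linalg.norm(W[0]-W[1]),np.linalg.norm(W[2]-W[3]),np.linalg.norm(W[0]-W[3]),np.linalg.norm(W[1]-W[2]),np.linalg.norm(W[0]-W[4]),np.linalg.norm(W[1]-W[5]))
# handles: dark pixels
for n,b in (("top",(260,112,345,200)),("side",(265,130,385,180))):
    z=np.load(n+"0.npz"); p,d=z["p"],z["d"]; x0,y0,x1,y1=b
    m=(p[y0:y1,x0:x1].max(2)<60).astype(np.uint8)
    k,l,st,ce=cv2.connectedComponentsWithStats(m)
    C=cloud(n,d)
    for i in range(1,k):
        if st[i,4]>20:
            q=C[y0:y1,x0:x1][l==i]; print(n,st[i],ce[i]+[x0,y0],np.median(q,0).round(4),plane(n,ce[i]+[x0,y0],0.11)[0].round(4))
E
```

```text
[[ 0.6924  0.1499  0.058 ]
 [ 0.6939 -0.0173  0.058 ]
 [ 0.4601 -0.0197  0.058 ]
 [ 0.4588  0.147   0.058 ]
 [ 0.4117  0.1436  0.058 ]
 [ 0.4112 -0.0198  0.058 ]]
0.16722676405502013 0.16668174378807535 0.23364595789424042 0.23385113472715865 0.28077649736628324 0.28272586642921727
top [43 18 13 10 49] [309.3877551  136.42857143] [0.6343 0.0311 0.1026] [0.6351 0.0328 0.11  ]
side [65  9 10 11 64] [334.46875 144.34375] [0.6298 0.1014 0.105 ] [0.6251 0.096  0.11  ]
side [82 20 11 11 70] [351.51428571 155.35714286] [0.6349 0.0312 0.1044] [0.6297 0.0257 0.11  ]
side [41 24 10 12 67] [310.58208955 159.3880597 ] [0.5275 0.0966 0.1052] [0.5233 0.0926 0.11  ]
```

```bash
python3 - <<'E'
from h import *
p=np.load("top0.npz")["p"]
x0,y0,x1,y1=272,122,330,166
im=cv2.resize(p[y0:y1,x0:x1,::-1],None,fx=13,fy=13,interpolation=cv2.INTER_CUBIC)
for i in range(0,x1-x0,5):
    cv2.putText(im,str(x0+i),(i*13,10),0,.35,(0,0,255),1); cv2.line(im,(i*13+6,12),(i*13+6,20),(0,0,255),1)
for i in range(0,y1-y0,5):
    cv2.putText(im,str(y0+i),(0,i*13+10),0,.35,(0,0,255),1)
cv2.imwrite("pics/tz2.png",im)
x0,y0,x1,y1=272,155,335,220
im=cv2.resize(p[y0:y1,x0:x1,::-1],None,fx=9,fy=9,interpolation=cv2.INTER_CUBIC)
for i in range(0,x1-x0,5):
    cv2.putText(im,str(x0+i),(i*9,10),0,.35,(0,0,255),1)
for i in range(0,y1-y0,5):
    cv2.putText(im,str(y0+i),(0,i*9+10),0,.35,(0,0,255),1)
cv2.imwrite("pics/tz3.png",im)
E
```

```text
(no output)
```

View pics/tz2.png

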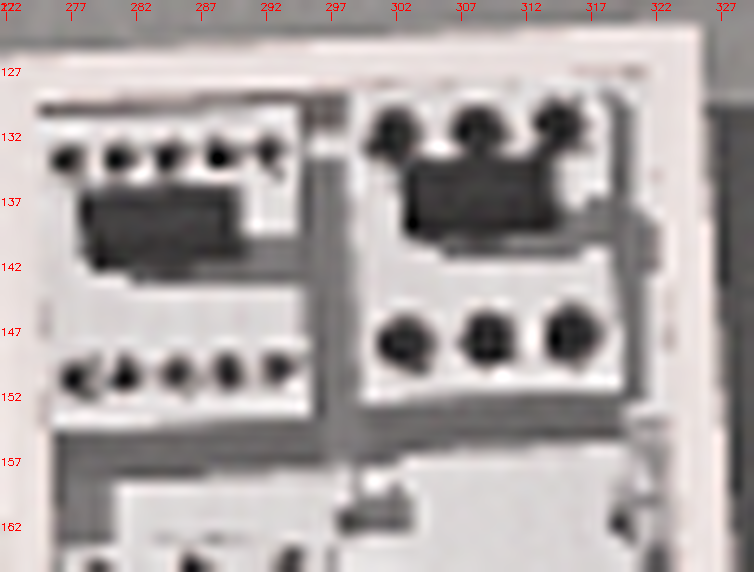

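View pics/tz3.png

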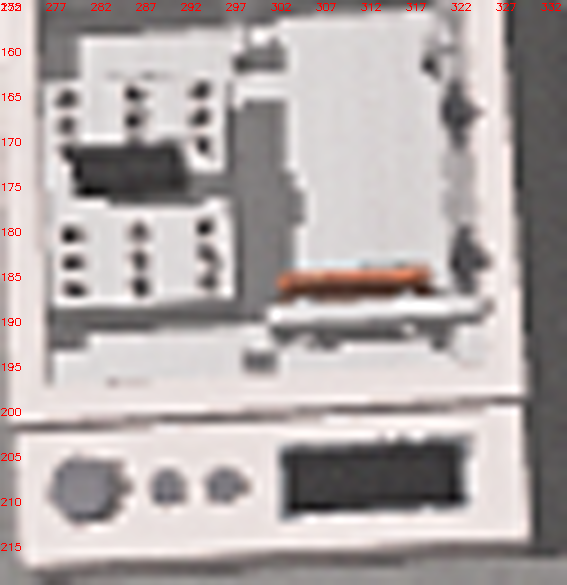

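```bash
python3 - <<'E'
from h import *
for n in("top","side"):
    T=cam(n)[3]; print(n,-T[:3,:3].T@T[:3,3])
def w(px,k,o,z): return plane("top",(np.atleast_2d(px)+.5)/k-.5+o,z)
A={}
A["six"]=w([(483.3,233.3)],13,[272,122],.072)[0]
A["ten"]=w([(173.4,263.9)],13,[272,122],.072)[0]
A["18"]=w([(137,190)],9,[272,155],.072)[0]
print(A)
s6=w([(397,132),(560,124),(405,342),(571,334)],13,[272,122],.072); print(s6.round(4)); 
t=w([(68,158),(268,150),(76,380),(280,367)],13,[272,122],.072); print(t.round(4))
# model handle centre (z .098) into both views
for k,v in A.items():
    c=np.array([v[0],v[1],.098]); print(k,proj("top",c),proj("side",c))
# subpixel station edges
W=plane("top",[[302,127.],[302,126]],.058); print(W)
# panel seam, copper plate top z=.068, pillar top .054
print("plate top edge +x",w([(355,268)],9,[272,155],.068),"seam",w([(270,410)],9,[272,155],.058))
E
```

```text
top [0.26044071 0.02155919 1.10968441]
side [-0.110216   -0.61020967  0.9844818 ]
{'six': array([0.6398616 , 0.03551843, 0.072     ]), 'ten': array([0.63516243, 0.1064863 , 0.072     ]), '18': array([0.53135957, 0.10304924, 0.072     ])}
[[0.6651 0.0545 0.072 ]
 [0.6656 0.017  0.072 ]
 [0.6145 0.0542 0.072 ]
 [0.615  0.0164 0.072 ]]
[[0.6616 0.1301 0.072 ]
 [0.6618 0.0842 0.072 ]
 [0.6083 0.1292 0.072 ]
 [0.6096 0.0828 0.072 ]]
six [[308.48655672 136.38238098]] [[351.26416756 155.17166614]]
ten [[284.07735266 138.78714329]] [[334.2952528 144.2307844]]
18 [[286.00879126 173.38041783]] [[310.24742425 159.33874116]]
[[0.68562265 0.05475414 0.058     ]
 [0.68884203 0.05465913 0.058     ]]
plate top edge +x [[0.50370101 0.03348209 0.068     ]] seam [[0.45993827 0.06270911 0.058     ]]
```

```bash
python3 - <<'E'
from h import *
p=np.load("top0.npz")["p"]
def crop(p,x0,y0,x1,y1,k,name):
    im=cv2.resize(p[y0:y1,x0:x1,::-1],None,fx=k,fy=k,interpolation=cv2.INTER_NEAREST)
    for i in range(0,x1-x0,5): cv2.putText(im,str(x0+i),(i*k,10),0,.35,(0,0,255),1)
    for i in range(0,y1-y0,5): cv2.putText(im,str(y0+i),(0,i*k+10),0,.35,(0,0,255),1)
    cv2.imwrite(name,im)
crop(p,290,145,335,180,17,"pics/tz4.png")
p=np.load("side0.npz")["p"]
crop(p,315,140,380,195,12,"pics/sz4.png")
# predicted landmarks for an assumed station pose
def st(o,yaw,X):
    c,s=np.cos(yaw),np.sin(yaw); X=np.atleast_2d(X)/1000; return np.c_[o[0]+c*X[:,0]-s*X[:,1],o[1]+s*X[:,0]+c*X[:,1],X[:,2]]
o=(.580,.0653);yaw=.011
L={"pil top":[(-4,-3,54),(8,-3,54),(8,3,54),(-4,3,54)],"pil bot":[(-4,-3,30),(8,-3,30),(8,3,30),(-4,3,30)],"rail":[(90,-66.5,56),(0,-66.5,56),(-90,-66.5,56)]}
for k,v in L.items(): print(k,proj("top",st(o,yaw,v)).round(1).tolist(),proj("side",st(o,yaw,v)).round(1).tolist())
E
```

```text
pil top [[300.6, 162.2], [300.5, 158.3], [298.5, 158.4], [298.6, 162.3]] [[329.5, 170.2], [332.3, 168.5], [330.9, 167.5], [328.2, 169.2]]
pil bot [[301.0, 164.4], [300.8, 160.7], [298.9, 160.7], [299.0, 164.5]] [[329.1, 175.7], [331.9, 173.9], [330.6, 172.9], [327.8, 174.7]]
rail [[320.3, 131.2], [321.8, 159.7], [323.4, 189.1]] [[365.1, 166.7], [344.9, 180.2], [323.2, 194.5]]
```

View pics/tz4.png

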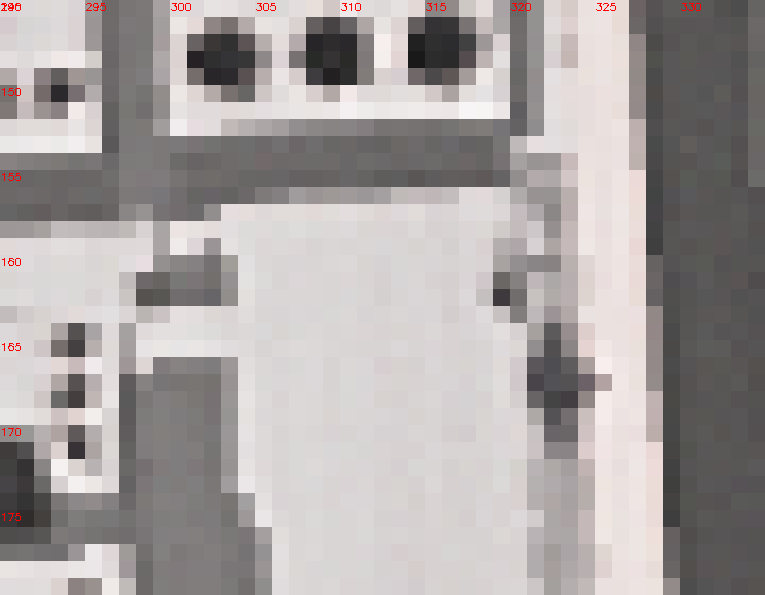

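View pics/sz4.png

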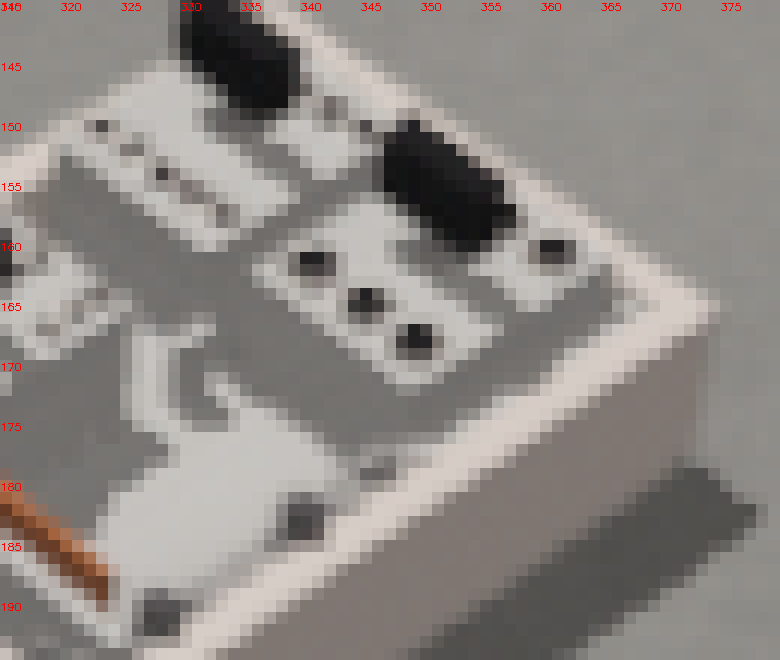

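```bash
python3 - <<'E'
from h import *
p=np.load("top0.npz")["p"].astype(int)
for v in (134,144,145,150): print(v,[(u,p[v,u].tolist()) for u in range(315,330)])
for v in (144,150,155,168,176,180): print(v,p[v,296:330].mean(1).astype(int).tolist())
print(plane("top",[[319.3,150]],.072),plane("top",[[320.7,150]],.056),plane("top",[[298.7,150]],.072))
E
```

```text
134 [(315, [201, 194, 192]), (316, [226, 220, 218]), (317, [226, 222, 221]), (318, [220, 216, 215]), (319, [98, 95, 95]), (320, [147, 141, 142]), (321, [227, 220, 220]), (322, [228, 221, 220]), (323, [232, 223, 221]), (324, [234, 225, 223]), (325, [233, 221, 218]), (326, [145, 138, 135]), (327, [83, 80, 79]), (328, [85, 81, 79]), (329, [85, 84, 85])]
144 [(315, [224, 217, 217]), (316, [230, 226, 225]), (317, [225, 222, 222]), (318, [218, 213, 213]), (319, [154, 149, 148]), (320, [107, 104, 105]), (321, [149, 145, 144]), (322, [226, 218, 216]), (323, [220, 208, 205]), (324, [232, 224, 220]), (325, [236, 227, 227]), (326, [235, 222, 220]), (327, [103, 98, 99]), (328, [82, 82, 81]), (329, [84, 83, 83])]
145 [(315, [139, 134, 134]), (316, [145, 138, 136]), (317, [206, 200, 197]), (318, [228, 221, 220]), (319, [170, 163, 165]), (320, [108, 103, 103]), (321, [148, 145, 145]), (322, [223, 215, 214]), (323, [215, 203, 199]), (324, [235, 226, 224]), (325, [236, 227, 226]), (326, [233, 219, 214]), (327, [107, 99, 99]), (328, [86, 81, 82]), (329, [93, 90, 90])]
150 [(315, [210, 200, 200]), (316
[... 762 characters left out ...]
6, 92, 95, 94, 91, 99, 143, 173, 170, 202, 228, 224, 231, 223, 68, 82]
168 [229, 90, 120, 127, 124, 119, 115, 151, 227, 217, 213, 217, 216, 213, 215, 215, 210, 210, 213, 215, 211, 211, 211, 219, 208, 101, 68, 64, 137, 237, 232, 229, 181, 72]
176 [113, 111, 118, 128, 128, 127, 125, 121, 119, 161, 221, 215, 215, 214, 214, 216, 212, 213, 211, 212, 211, 211, 211, 215, 213, 181, 169, 168, 188, 232, 226, 230, 226, 98]
180 [237, 207, 103, 123, 126, 123, 121, 121, 150, 224, 219, 211, 216, 214, 213, 215, 211, 211, 207, 211, 210, 208, 212, 213, 218, 211, 167, 97, 148, 215, 229, 229, 227, 144]
[[0.60597224 0.00533054 0.072     ]] [[0.61114161 0.00087945 0.056     ]] [[0.60826628 0.06618489 0.072     ]]
```

```bash
python3 - <<'E'
from h import *
d=np.load("top0.npz")["d"]; C=cloud("top",d)
for v in (140,148,154,174,178,182):
    print(v,[(u,(C[v,u,1:]*1000).round(0).astype(int).tolist()) for u in range(314,330)])
m=np.median(C[165:183,306:318,2]);print("floor z",m, "panel/wall",np.median(C[130:190,324:326,2]))
# left wall
for v in (178,150): print(v,[(u,(C[v,u,1:]*1000).round(0).astype(int).tolist()) for u in range(268,284)])
def st(o,yaw,X):
    c,s=np.cos(yaw),np.sin(yaw); X=np.atleast_2d(X)/1000; return np.c_[o[0]+c*X[:,0]-s*X[:,1],o[1]+s*X[:,0]+c*X[:,1],X[:,2]]
o=(.580,.0653);yaw=.011
print(proj("top",st(o,yaw,[(-60,-66.5,30),(-60,-66.5,56),(-60,-83.5,58)])))
print(proj("top",st(o,yaw,[(20,-66.5,30),(20,-66.5,56),(20,-83.5,58)])))
E
```

```text
140 [(314, [20, 67]), (315, [17, 73]), (316, [14, 71]), (317, [11, 72]), (318, [8, 71]), (319, [4, 30]), (320, [2, 54]), (321, [-1, 54]), (322, [-4, 57]), (323, [-7, 57]), (324, [-10, 57]), (325, [-13, 57]), (326, [-16, 57]), (327, [-21, 2]), (328, [-25, -2]), (329, [-28, -1])]
148 [(314, [21, 74]), (315, [18, 73]), (316, [15, 68]), (317, [12, 73]), (318, [9, 72]), (319, [6, 69]), (320, [3, 56]), (321, [0, 56]), (322, [-3, 56]), (323, [-6, 57]), (324, [-9, 61]), (325, [-12, 59]), (326, [-15, 58]), (327, [-21, -5]), (328, [-24, -1]), (329, [-27, 1])]
154 [(314, [21, 50]), (315, [18, 48]), (316, [15, 48]), (317, [12, 46]), (318, [9, 46]), (319, [6, 42]), (320, [3, 39]), (321, [0, 55]), (322, [-2, 57]), (323, [-6, 55]), (324, [-8, 60]), (325, [-12, 55]), (326, [-14, 58]), (327, [-17, 57]), (328, [-23, -3]), (329, [-26, -1])]
174 [(314, [24, 29]), (315, [21, 30]), (316, [18, 32]), (317, [15, 28]), (318, [12, 27]), (319, [9, 29]), (320, [6, 31]), (321, [2, 30]), (322, [0, 56]), (323, [-3, 57]), (324, [-6, 57]), (325, [-9, 56]), (326, [-12, 54]), (327, [-15, 60]), (328, [-18, 57]), (329, [
[... 678 characters left out ...]
), (271, [158, 0]), (272, [155, 1]), (273, [145, 54]), (274, [142, 59]), (275, [140, 53]), (276, [136, 59]), (277, [132, 73]), (278, [129, 71]), (279, [126, 72]), (280, [123, 73]), (281, [120, 73]), (282, [117, 70]), (283, [114, 74])]
150 [(268, [166, -2]), (269, [163, 3]), (270, [160, 1]), (271, [157, 0]), (272, [147, 59]), (273, [144, 59]), (274, [141, 57]), (275, [138, 56]), (276, [133, 72]), (277, [130, 71]), (278, [127, 74]), (279, [125, 70]), (280, [121, 72]), (281, [118, 76]), (282, [116, 70]), (283, [112, 73])]
[[322.73451966 181.26512097]
 [322.83877087 179.19552642]
 [328.60329074 178.75734326]]
[[321.38478658 155.92142077]
 [321.45628428 153.29506573]
 [327.13515698 152.82309755]]
```

Emit:
send_rows(series=[[0, 0, 5, 0, 0, 0, 60], [0, 0, 5, 0, 0, 0, 120], [0, 0, 5, 0, 0, 0, 120], [0, 0, 5, 0, 0, 0, 120], [0, 0, 5, 0, 0, 0, 120], [0, 0, 5, 0, 0, 0, 120], [0, 0, 5, 0, 0, 0, 120], [0, 0, 5, 0, 0, 0, 120], [0, 0, 5, 0, 0, 0, 120], [0, 0, 5, 0, 0, 0, 120], [0, 0, 5, 0, 0, 0, 120], [0, 0, 5, 0, 0, 0, 120], [0, 0, 2.8, 0, 0, 0, 120], [0, 0, 0, 0, 0, 0, 120], [0, 0, 0, 0, 0, 0, 120]], grip_force=25)

```text
clock: 1.6
eef_pos: [0.2567, 0.5144, 0.2001]
eef_rot: [3.141, 0.0, 0.014]
contact_force: [-0.1, 0.4, -0.2]
grip_width: 0.526
```

Emit:
send_rows(series=[[0, 0, 0, 1.2, 1.6, 0, 120], [0, 0, 0, 2.4, 3.2, 0, 120], [0, 0, 0, 2.4, 3.2, 0, 120], [0, 0, 0, 2.4, 3.2, 0, 120], [0, 0, 0, 2.4, 3.2, 0, 120], [0, 0, 0, 2.4, 3.2, 0, 120], [0, 0, 0, 2.4, 3.2, 0, 120], [0, 0, 0, 2.4, 3.2, 0, 120], [0, 0, 0, 2.4, 3.2, 0, 120], [0, 0, 0, 2.4, 3.2, 0, 120], [0, 0, 0, 2.4, 3.2, 0, 120], [0, 0, 0, 2.4, 3.2, 0, 120], [0, 0, 0, 2.4, 3.2, 0, 120], [0, 0, 0, 2.4, 3.2, 0, 120], [0, 0, 0, 2.4, 3.2, 0, 120], [0, 0, 0, 2.4, 3.2, 0, 120], [0, 0, 0, 0.4, -1.1, 0, 120], [0, 0, 0, 0, 0, 0, 120], [0, 0, 0, 0, 0, 0, 120]])

```text
clock: 3.5
eef_pos: [0.6381, 0.0347, 0.2003]
eef_rot: [-3.142, 0.0, 0.014]
contact_force: [-0.8, 0.1, -0.4]
grip_width: 0.529
```

Emit:
send_rows(series=[[0, 0, 0, 0.1, -0.1, 1.3, 120], [0, 0, 0, 0, 0, 2, 120], [0, 0, 0, 0, 0, 2, 120], [0, 0, 0, 0, 0, 2, 120], [0, 0, 0, 0, 0, 2, 120], [0, 0, 0, 0, 0, 1, 120], [0, 0, 0, 0, 0, 0.8, 120], [0, 0, 0, 0, 0, 0.7, 120], [0, 0, 0, 0, 0, 0, 120], [0, 0, 0, 0, 0, 0, 120]])

```text
clock: 4.5
eef_pos: [0.6397, 0.035, 0.0829]
eef_rot: [3.141, -0.001, 0.012]
contact_force: [-0.2, 1.0, 0.3]
grip_width: 0.528
```

```bash
python3 - <<'E'
from h import *
s=ctrl.observe(); print(s["eef_pos"],s["contact_force"])
p,d=ctrl.grab_frame("side")
cv2.imwrite("pics/s1.png",cv2.resize(p[90:210,270:400,::-1],None,fx=5,fy=5,interpolation=cv2.INTER_CUBIC))
p,d=ctrl.grab_frame("top")
cv2.imwrite("pics/t1.png",cv2.resize(p[100:220,260:350,::-1],None,fx=5,fy=5,interpolation=cv2.INTER_CUBIC))
E
```

```text
[0.63966903 0.03500336 0.08289987] [-0.1727799   0.97188297  0.34774804]
```

View pics/s1.png

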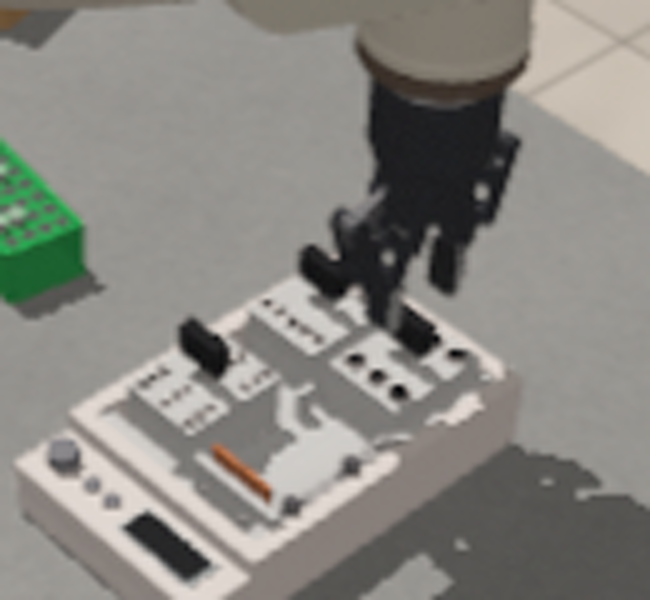

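View pics/t1.png

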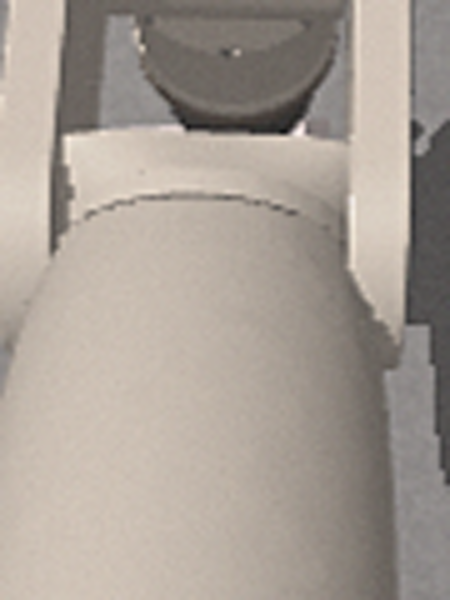

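Emit:
send_rows(series=[[0, 0, 0, 0, 0, 0, 180], [0, 0, 0, 0, 0, 0, 200], [0, 0, 0, 0, 0, 0, 215], [0, 0, 0, 0, 0, 0, 255], [0, 0, 0, 0, 0, 0, 255], [0, 0, 0, 0, 0, 0, 255], [0, 0, 0, 0, 0, 0, 255]], grip_force=25)

```text
clock: 5.3
eef_pos: [0.6395, 0.035, 0.0824]
eef_rot: [3.142, 0.0, 0.012]
contact_force: [0.5, -0.9, -0.0]
grip_width: -0.0
```

```bash
python3 - <<'E'
from h import *
s=ctrl.observe(); print(s["eef_pos"],s["contact_force"],s["grip_width"])
print(proj("side",[[.6395,.035,.0824],[.617,.035,.083],[.662,.035,.083],[.6395,.035,.1]]))
p,d=ctrl.grab_frame("side")
np.savez("s2.npz",p=p,d=d)
cv2.imwrite("pics/s2.png",cv2.resize(p[120:190,310:390,::-1],None,fx=10,fy=8,interpolation=cv2.INTER_CUBIC))
E
```

```text
[0.63945454 0.035016   0.08240518] [ 0.54735552 -0.85362132 -0.04045067] -0.00037645149764203563
[[350.87426649 159.055237  ]
 [345.70692386 162.1381949 ]
 [355.99462647 155.73603929]
 [351.35514997 154.82495043]]
```

View pics/s2.png

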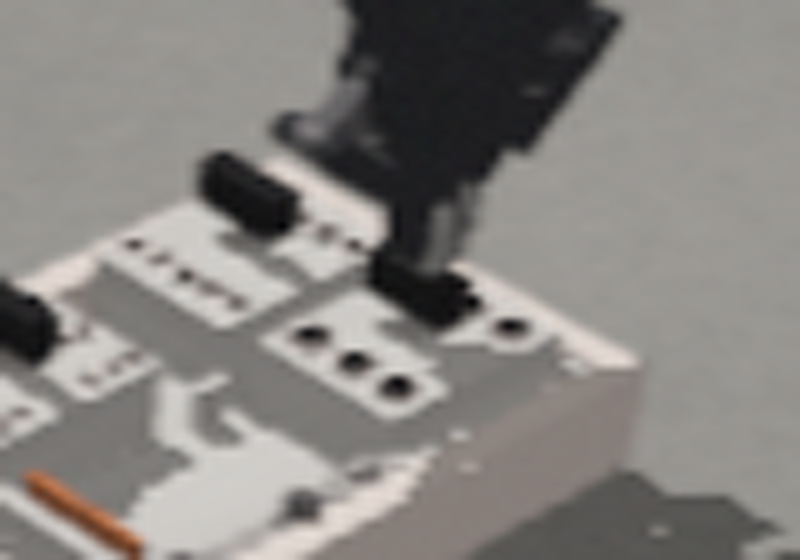

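```bash
python3 - <<'E'
from h import *
z=np.load("s2.npz"); C=cloud("side",z["d"]); p=z["p"]
for v in range(138,164,2):
    print(v,[(u,(C[v,u]*1000).round(0).astype(int).tolist()) for u in range(346,360,2)])
E
```

```text
138 [(346, [596, 24, 197]), (348, [625, 43, 170]), (350, [622, 33, 177]), (352, [622, 25, 182]), (354, [622, 17, 187]), (356, [632, 18, 182]), (358, [647, 23, 170])]
140 [(346, [596, 24, 190]), (348, [622, 39, 166]), (350, [627, 36, 165]), (352, [621, 23, 177]), (354, [622, 16, 180]), (356, [645, 28, 161]), (358, [648, 23, 162])]
142 [(346, [594, 21, 185]), (348, [604, 22, 179]), (350, [619, 28, 167]), (352, [624, 25, 166]), (354, [631, 23, 164]), (356, [641, 24, 157]), (358, [649, 23, 154])]
144 [(346, [596, 22, 176]), (348, [602, 20, 174]), (350, [614, 23, 165]), (352, [627, 26, 156]), (354, [630, 21, 158]), (356, [642, 24, 149]), (358, [781, 132, 1])]
146 [(346, [693, 108, 57]), (348, [605, 22, 164]), (350, [614, 22, 158]), (352, [630, 28, 146]), (354, [635, 25, 145]), (356, [643, 23, 141]), (358, [775, 126, 0])]
148 [(346, [688, 103, 55]), (348, [624, 38, 134]), (350, [625, 31, 138]), (352, [631, 28, 137]), (354, [633, 22, 141]), (356, [646, 25, 130]), (358, [766, 117, 1])]
150 [(346, [668, 84, 70]), (348, [625, 38, 126]), (350, [625, 30, 131]), (352, [634, 30, 127]), (354, [636,
[... 325 characters left out ...]
640, 25, 110]), (356, [689, 58, 58]), (358, [747, 98, -2])]
156 [(346, [633, 51, 88]), (348, [633, 43, 93]), (350, [632, 34, 100]), (352, [633, 26, 105]), (354, [634, 19, 109]), (356, [645, 20, 102]), (358, [676, 38, 72])]
158 [(346, [640, 56, 72]), (348, [644, 51, 73]), (350, [632, 33, 93]), (352, [633, 26, 97]), (354, [633, 17, 103]), (356, [644, 19, 96]), (358, [667, 30, 74])]
160 [(346, [635, 50, 70]), (348, [640, 46, 70]), (350, [633, 32, 84]), (352, [634, 25, 89]), (354, [634, 17, 94]), (356, [658, 30, 71]), (358, [662, 25, 72])]
162 [(346, [628, 44, 71]), (348, [631, 38, 73]), (350, [636, 34, 72]), (352, [643, 32, 70]), (354, [648, 28, 70]), (356, [652, 23, 71]), (358, [657, 19, 71])]
```

```bash
python3 - <<'E'
from h import *
print(proj("side",[[.2566,.5143,.2],[.2566,.5143,.213],[.2566,.5143,.3],[.28,.5,.2]]))
z=np.load("side0.npz");p=z["p"]; C=cloud("side",z["d"])
cv2.imwrite("pics/s0f.png",cv2.resize(p[20:120,110:190,::-1],None,fx=6,fy=6,interpolation=cv2.INTER_CUBIC))
for v in range(80,106,3): print(v,[(u,(C[v,u]*1000).round(0).astype(int).tolist()) for u in range(138,156,3)])
z=np.load("s2.npz");p=z["p"]
cv2.imwrite("pics/s2b.png",cv2.resize(cv2.convertScaleAbs(p[135:170,335:370,::-1],alpha=2.5,beta=0),None,fx=16,fy=16,interpolation=cv2.INTER_NEAREST))
E
```

```text
[[153.4920579  104.19933325]
 [152.37980239 100.60970579]
 [144.48624356  75.13450215]
 [162.79594111 103.4014481 ]]
80 [(138, [215, 451, 332]), (141, [224, 455, 326]), (144, [230, 449, 327]), (147, [246, 473, 309]), (150, [253, 469, 308]), (153, [495, 1150, -124])]
83 [(138, [214, 457, 320]), (141, [221, 452, 320]), (144, [227, 448, 319]), (147, [233, 441, 320]), (150, [278, 552, 246]), (153, [492, 1154, -142])]
86 [(138, [419, 1143, -121]), (141, [221, 461, 305]), (144, [448, 1154, -139]), (147, [232, 447, 308]), (150, [473, 1147, -145]), (153, [489, 1156, -157])]
89 [(138, [417, 1151, -140]), (141, [215, 451, 304]), (144, [224, 453, 299]), (147, [230, 447, 299]), (150, [242, 459, 288]), (153, [483, 1151, -168])]
92 [(138, [411, 1143, -149]), (141, [213, 452, 295]), (144, [219, 447, 295]), (147, [226, 443, 294]), (150, [242, 467, 274]), (153, [478, 1146, -179])]
95 [(138, [409, 1151, -168]), (141, [422, 1153, -175]), (144, [226, 476, 267]), (147, [230, 462, 272]), (150, [238, 463, 268]), (153, [476, 1155, -200])]
98 [(138, [402, 1143, -177]), (141, [416, 1148, -186]), (144, [430, 1148, -192]), (147, [228, 466, 261]), (150, [235, 462, 260]), (153, [367, 837, 2])]
101 [(138, [397, 1142, -191]), (141, [413, 1153, -204]), (144, [334, 848, -3]), (147, [227, 470, 249]), (150, [235, 469, 246]), (153, [242, 465, 245])]
104 [(138, [305, 837, 2]), (141, [315, 835, -2]), (144, [325, 831, -4]), (147, [333, 820, -2]), (150, [342, 813, -2]), (153, [352, 813, -7])]
```

View pics/s0f.png

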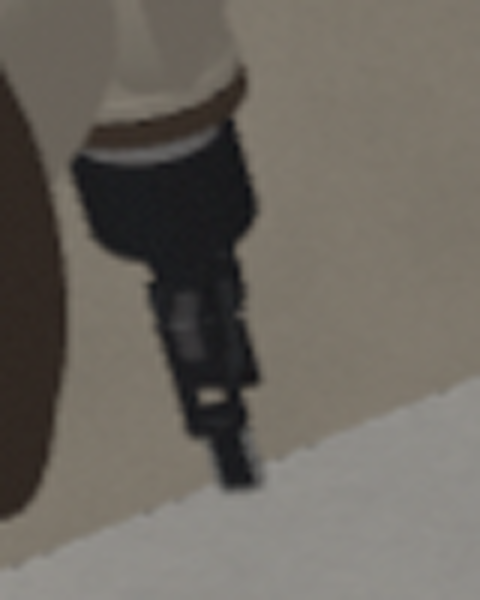

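View pics/s2b.png

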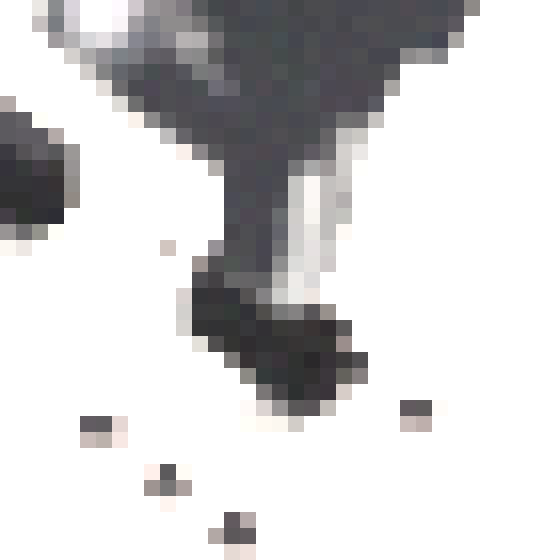

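Emit:
send_rows(series=[[0, 0, 0, 0, 0, -2, 255], [0, 0, 0, 0, 0, -3, 255], [0, 0, 0, 0, 0, -3, 255], [0, 0, 0, 0, 0, -2, 255], [0, 0, 0, 0, 0, 0, 255], [0, 0, 0, 0, 0, 0, 255]])

```text
clock: 5.95
eef_pos: [0.6395, 0.035, 0.1822]
eef_rot: [3.142, -0.0, 0.012]
contact_force: [0.0, -0.6, -0.9]
grip_width: 0.002
```

```bash
python3 - <<'E'
from h import *
s=ctrl.observe(); e=s["eef_pos"]; print(e,s["contact_force"],s["grip_width"])
p,d=ctrl.grab_frame("side"); np.savez("s3.npz",p=p,d=d)
print(proj("side",[e,e+[0,0,.0187],e+[0,0,.0187+.054],e+[0,0,.03]]))
print(proj("side",[[.2376,.4763,.2],[.2376,.4763,.213],[.2376,.4763,.243]]))
cv2.imwrite("pics/s3.png",cv2.resize(p[90:170,315:385,::-1],None,fx=8,fy=7,interpolation=cv2.INTER_CUBIC))
C=cloud("side",d)
for v in range(110,140,2):
    print(v,[(u,(C[v,u]*1000).round(0).astype(int).tolist()) for u in range(346,362,2)])
E
```

```text
[0.63945127 0.03503757 0.18221984] [ 0.01222497 -0.5604366  -0.90362806] 0.0019871331044674905
[[353.71349748 133.89601527]
 [354.2870671  128.84833212]
 [356.01782842 113.61681627]
 [354.63992732 125.74299573]]
[[153.75262511 112.47039918]
 [152.6183263  108.86630602]
 [149.93348681 100.33556301]]
110 [(346, [581, 21, 303]), (348, [591, 23, 297]), (350, [623, 44, 270]), (352, [629, 42, 268]), (354, [623, 30, 278]), (356, [621, 21, 284]), (358, [626, 18, 283]), (360, [633, 17, 280])]
112 [(346, [583, 22, 294]), (348, [592, 23, 290]), (350, [598, 21, 288]), (352, [626, 39, 265]), (354, [633, 37, 262]), (356, [626, 24, 273]), (358, [632, 22, 271]), (360, [639, 21, 268])]
114 [(346, [592, 29, 280]), (348, [592, 22, 284]), (350, [600, 22, 280]), (352, [611, 24, 274]), (354, [624, 29, 264]), (356, [625, 22, 268]), (358, [635, 24, 262]), (360, [645, 25, 257])]
116 [(346, [865, 277, -3]), (348, [607, 35, 263]), (350, [602, 24, 271]), (352, [611, 24, 267]), (354, [619, 23, 264]), (356, [625, 22, 261]), (358, [634, 22, 256]), (360, [649, 28, 246])]
118 [(346, [855, 267, -2]), (348, [861, 263,
[... 1314 characters left out ...]
, 201, 2]), (350, [807, 198, 0]), (352, [810, 191, 3]), (354, [818, 189, 0]), (356, [825, 185, -1]), (358, [829, 179, 0]), (360, [840, 179, -5])]
134 [(346, [789, 200, -1]), (348, [793, 194, 1]), (350, [799, 189, 0]), (352, [806, 187, -2]), (354, [810, 180, 0]), (356, [817, 177, -2]), (358, [819, 169, 3]), (360, [829, 169, -3])]
136 [(346, [782, 193, -2]), (348, [785, 186, 1]), (350, [788, 179, 4]), (352, [796, 176, 1]), (354, [804, 174, -2]), (356, [809, 169, -1]), (358, [817, 167, -4]), (360, [818, 158, 1])]
138 [(346, [772, 183, 0]), (348, [778, 178, 0]), (350, [782, 172, 2]), (352, [790, 171, -2]), (354, [797, 167, -3]), (356, [795, 157, 5]), (358, [807, 157, -2]), (360, [814, 154, -3])]
```

View pics/s3.png

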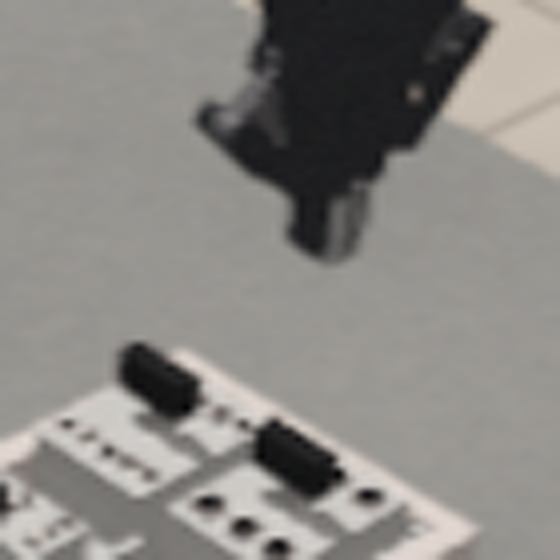

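```bash
python3 - <<'E'
from h import *
p=np.load("s3.npz")["p"].astype(int)
for u in (352,353,354,355,356,357): print(u,[(v,p[v,u].sum()//3) for v in range(122,132)])
for z in (.206,.21,.214,.218): print(z,proj("side",[[.626,.024,z],[.632,.024,z],[.645,.024,z],[.626,.046,z]]).round(1).tolist())
E
```

```text
352 [(122, np.int64(31)), (123, np.int64(31)), (124, np.int64(41)), (125, np.int64(84)), (126, np.int64(132)), (127, np.int64(148)), (128, np.int64(148)), (129, np.int64(149)), (130, np.int64(148)), (131, np.int64(148))]
353 [(122, np.int64(33)), (123, np.int64(31)), (124, np.int64(31)), (125, np.int64(46)), (126, np.int64(97)), (127, np.int64(142)), (128, np.int64(148)), (129, np.int64(147)), (130, np.int64(146)), (131, np.int64(147))]
354 [(122, np.int64(30)), (123, np.int64(32)), (124, np.int64(30)), (125, np.int64(32)), (126, np.int64(68)), (127, np.int64(126)), (128, np.int64(148)), (129, np.int64(147)), (130, np.int64(146)), (131, np.int64(147))]
355 [(122, np.int64(41)), (123, np.int64(42)), (124, np.int64(43)), (125, np.int64(56)), (126, np.int64(74)), (127, np.int64(109)), (128, np.int64(140)), (129, np.int64(146)), (130, np.int64(147)), (131, np.int64(148))]
356 [(122, np.int64(81)), (123, np.int64(82)), (124, np.int64(82)), (125, np.int64(87)), (126, np.int64(94)), (127, np.int64(111)), (128, np.int64(141)), (129, np.int64(147)), (130, np.int64(148)), (131, np.int64(148))]
357 [(122, np.int64(99)), (123, np.int64(98)), (124, np.int64(90)), (125, np.int64(91)), (126, np.int64(93)), (127, np.int64(116)), (128, np.int64(148)), (129, np.int64(148)), (130, np.int64(148)), (131, np.int64(150))]
0.206 [[353.9, 131.2], [355.3, 130.4], [358.5, 128.5], [348.5, 127.5]]
0.21 [[354.0, 130.1], [355.5, 129.3], [358.7, 127.4], [348.6, 126.4]]
0.214 [[354.1, 129.0], [355.6, 128.2], [358.8, 126.3], [348.7, 125.3]]
0.218 [[354.2, 127.9], [355.7, 127.1], [358.9, 125.2], [348.8, 124.2]]
```

Emit:
send_rows(series=[[0, 0, 0, 0, 0, 0, 120], [0, 0, 0, 0, 0, 0, 120], [0, 0, 0, 0, 0, 1, 120], [0, 0, 0, 0, 0, 2, 120], [0, 0, 0, 0, 0, 2, 120], [0, 0, 0, 0, 0, 2, 120], [0, 0, 0, 0, 0, 2, 120], [0, 0, 0, 0, 0, 1, 120], [0, 0, 0, 0, 0, 0.8, 120], [0, 0, 0, 0, 0, 0.7, 120], [0, 0, 0, 0, 0, 0.6, 120], [0, 0, 0, 0, 0, 0.6, 120], [0, 0, 0, 0, 0, 0, 120]])

```text
clock: 7.3
eef_pos: [0.6392, 0.035, 0.0548]
eef_rot: [3.142, 0.001, 0.012]
contact_force: [-0.8, 0.3, -0.3]
grip_width: 0.531
```

```bash
python3 - <<'E'
from h import *
s=ctrl.observe(); e=s["eef_pos"]; print(e,s["contact_force"],s["grip_width"])
p,d=ctrl.grab_frame("side"); np.savez("s4.npz",p=p,d=d)
cv2.imwrite("pics/s4.png",cv2.resize(p[115:185,315:385,::-1],None,fx=8,fy=8,interpolation=cv2.INTER_CUBIC))
E
```

```text
[0.63919113 0.03501725 0.05475387] [-0.83010519  0.27811072 -0.26238958] 0.5313901058243773
```

View pics/s4.png

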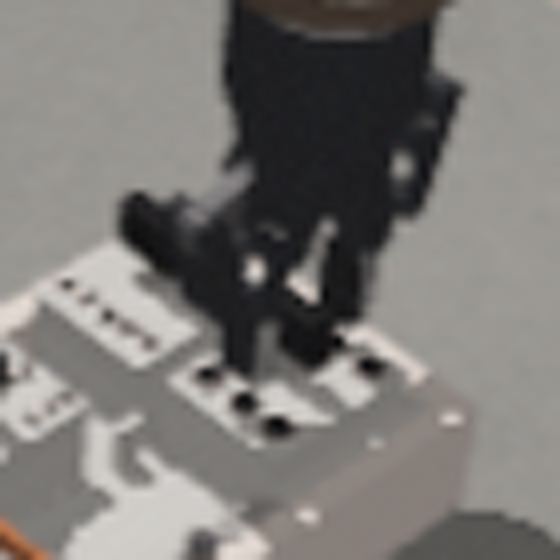

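Emit:
send_rows(series=[[0, 0, 0, 0, 0, 0, 160], [0, 0, 0, 0, 0, 0, 180], [0, 0, 0, 0, 0, 0, 195], [0, 0, 0, 0, 0, 0, 205], [0, 0, 0, 0, 0, 0, 215], [0, 0, 0, 0, 0, 0, 235], [0, 0, 0, 0, 0, 0, 235]], grip_force=25)

```text
clock: 8.05
eef_pos: [0.6395, 0.035, 0.0555]
eef_rot: [3.142, -0.0, 0.012]
contact_force: [-0.4, 0.8, 1.0]
grip_width: 0.134
```

```bash
python3 - <<'E'
from h import *
s=ctrl.observe(); e=s["eef_pos"]; print(e,s["contact_force"],s["ft_torque"],s["grip_width"])
p,d=ctrl.grab_frame("side"); np.savez("s5.npz",p=p,d=d)
cv2.imwrite("pics/s5.png",cv2.resize(p[115:185,315:385,::-1],None,fx=8,fy=8,interpolation=cv2.INTER_CUBIC))
E
```

```text
[0.63950484 0.03500355 0.05547889] [-0.35527978  0.83842773  0.95328626] [-0.00335385 -0.00713194  0.01389448] 0.1344432158082752
```

View pics/s5.png

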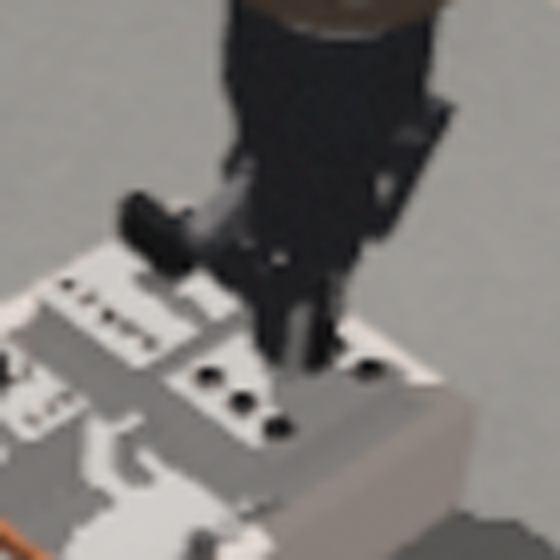

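Emit:
send_rows(series=[[0, 0, 0, 0, 0.05, 0, 235], [0, 0, 0, 0, 0.05, 0, 235], [0, 0, 0, 0, 0, 0, 235]])

```text
clock: 8.4
eef_pos: [0.6395, 0.034, 0.0555]
eef_rot: [-3.142, -0.0, 0.012]
contact_force: [0.4, 1.3, 1.9]
grip_width: 0.132
```

Emit:
send_rows(series=[[0, 0, 0, 0, 0.05, 0, 235], [0, 0, 0, 0, 0, 0, 235]])

```text
clock: 8.6
eef_pos: [0.6395, 0.0338, 0.0555]
eef_rot: [-3.141, -0.0, 0.012]
contact_force: [-0.1, 3.7, 4.0]
grip_width: 0.137
```

Emit:
send_rows(series=[[0, 0, 0, 0, 0.05, 0, 235], [0, 0, 0, 0, 0, 0, 235]])

```text
clock: 8.8
eef_pos: [0.6395, 0.0336, 0.0556]
eef_rot: [-3.141, -0.0, 0.012]
contact_force: [-0.7, 6.6, 4.7]
grip_width: 0.132
```

Emit:
send_rows(series=[[0, 0, 0, 0, -0.05, 0, 235], [0, 0, 0, 0, -0.05, 0, 235], [0, 0, 0, 0, -0.05, 0, 235], [0, 0, 0, 0, -0.05, 0, 235], [0, 0, 0, 0, -0.02, 0, 235], [0, 0, 0, 0, 0, 0, 235]])

```text
clock: 9.4
eef_pos: [0.6396, 0.035, 0.0555]
eef_rot: [3.141, -0.0, 0.012]
contact_force: [0.6, -2.9, 4.7]
grip_width: 0.13
```

Emit:
send_rows(series=[[0, 0, 0, -0.2, 0, 0, 235], [0, 0, 0, -0.4, 0, 0, 235], [0, 0, 0, -0.4, 0, 0, 235], [0, 0, 0, -0.4, 0, 0, 235], [0, 0, 0, -0.4, 0, 0, 235], [0, 0, 0, -0.2, 0, 0, 235], [0, 0, 0, 0, 0, 0, 235]])

```text
clock: 10.1
eef_pos: [0.619, 0.0351, 0.0555]
eef_rot: [-3.141, 0.0, 0.012]
contact_force: [-2.1, 2.0, 7.3]
grip_width: 0.13
```

Emit:
send_rows(series=[[0, 0, 0, 0, 0, -0.03, 235], [0, 0, 0, 0, 0, -0.03, 235], [0, 0, 0, 0, 0, 0, 235]])

```text
clock: 10.4
eef_pos: [0.619, 0.035, 0.0555]
eef_rot: [-3.141, 0.001, 0.012]
contact_force: [-1.2, 1.2, -0.5]
grip_width: 0.136
```

```bash
python3 - <<'E'
from h import *
s=ctrl.observe(); print(s["clock"],s["eef_pos"],s["contact_force"],s["ft_torque"],s["grip_width"])
p,d=ctrl.grab_frame("side")
C=cloud("side",d)
cv2.imwrite("pics/s6.png",cv2.resize(p[115:205,275:385,::-1],None,fx=7,fy=6,interpolation=cv2.INTER_CUBIC))
E
```

```text
10.4 [0.61902576 0.03503785 0.05551855] [-1.1901574   1.20990984 -0.51768314] [ 0.34307547  0.11799976 -0.06572695] 0.1359366365807707
```

View pics/s6.png

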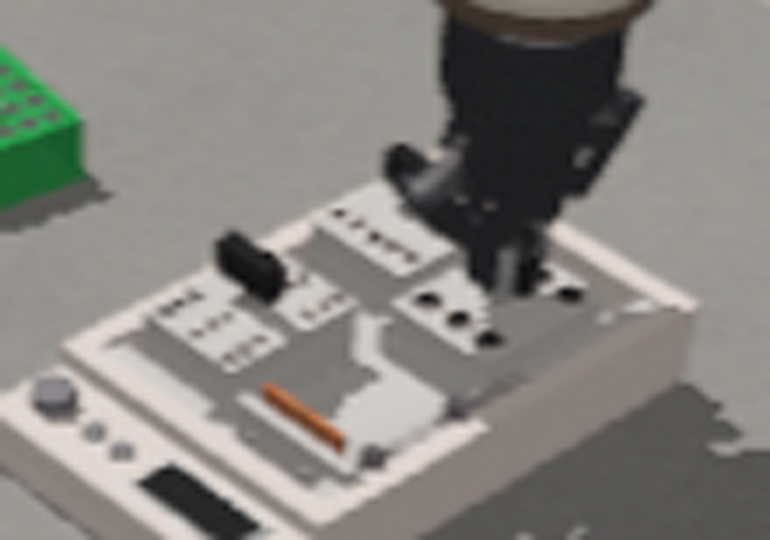

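Emit:
send_rows(series=[[0, 0, 0, -0.2, 0, 0, 235], [0, 0, 0, -0.4, 0, 0, 235], [0, 0, 0, -0.4, 0, 0, 235], [0, 0, 0, -0.4, 0, 0, 235], [0, 0, 0, -0.4, 0, 0, 235], [0, 0, 0, -0.2, 0, 0, 235], [0, 0, 0, 0, 0, 0, 235]])

```text
clock: 11.15
eef_pos: [0.5991, 0.0347, 0.0561]
eef_rot: [3.142, 0.0, 0.012]
contact_force: [0.2, 1.8, -3.7]
grip_width: 0.138
```

Emit:
send_rows(series=[[0, 0, 0, -0.2, 0, 0, 235], [0, 0, 0, -0.4, 0, 0, 235], [0, 0, 0, -0.4, 0, 0, 235], [0, 0, 0, -0.4, 0, 0, 235], [0, 0, 0, -0.4, 0, 0, 235], [0, 0, 0, -0.2, 0, 0, 235], [0, 0, 0, 0, 0, 0, 235]])

```text
clock: 11.85
eef_pos: [0.5792, 0.0345, 0.0561]
eef_rot: [3.141, 0.0, 0.012]
contact_force: [0.4, 1.7, -3.5]
grip_width: 0.136
```

Emit:
send_rows(series=[[0, 0, 0, -0.2, 0, 0.03, 235], [0, 0, 0, -0.4, 0, 0, 235], [0, 0, 0, -0.4, 0, 0, 235], [0, 0, 0, -0.4, 0, 0, 235], [0, 0, 0, -0.4, 0, 0, 235], [0, 0, 0, -0.2, 0, 0, 235], [0, 0, 0, 0, 0, 0, 235]])

```text
clock: 12.55
eef_pos: [0.5592, 0.0343, 0.0558]
eef_rot: [3.141, 0.0, 0.012]
contact_force: [-0.1, 2.0, -3.8]
grip_width: 0.135
```

Emit:
send_rows(series=[[0, 0, 0, -0.2, 0, 0, 235], [0, 0, 0, -0.2, 0, 0, 235], [0, 0, 0, -0.1, 0, 0, 235], [0, 0, 0, 0, 0, 0, 235]])

```text
clock: 12.95
eef_pos: [0.5543, 0.0342, 0.0557]
eef_rot: [3.142, 0.0, 0.012]
contact_force: [0.2, 2.1, -3.0]
grip_width: 0.132
```

```bash
python3 - <<'E'
from h import *
s=ctrl.observe(); print(s["clock"],s["eef_pos"],s["contact_force"],s["ft_torque"],s["grip_width"])
p,d=ctrl.grab_frame("side")
cv2.imwrite("pics/s7.png",cv2.resize(p[125:215,265:375,::-1],None,fx=7,fy=6,interpolation=cv2.INTER_CUBIC))
E
```

```text
12.95 [0.55429923 0.03419579 0.05568325] [ 0.19822603  2.08579224 -2.97852279] [0.40567073 0.07692675 0.00853972] 0.1318099564577292
```

View pics/s7.png

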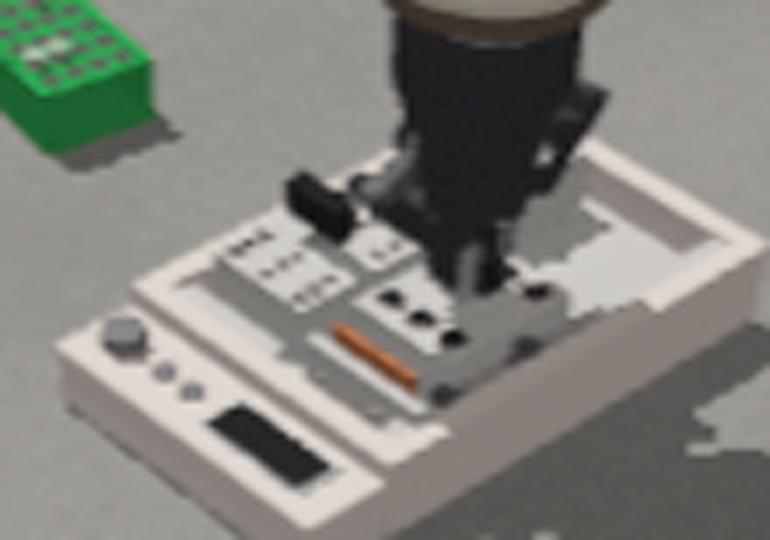

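Emit:
send_rows(series=[[0, 0, 0, -0.1, 0, 0.03, 235], [0, 0, 0, -0.1, 0, 0, 235], [0, 0, 0, -0.1, 0, 0, 235], [0, 0, 0, 0, 0, 0, 235]])

```text
clock: 13.4
eef_pos: [0.5514, 0.0342, 0.0555]
eef_rot: [3.141, -0.0, 0.012]
contact_force: [-0.4, 1.8, -1.5]
grip_width: 0.133
```

Emit:
send_rows(series=[[0, 0, 0, -0.1, 0, 0, 235], [0, 0, 0, -0.1, 0, 0, 235], [0, 0, 0, 0, 0, 0, 235]])

```text
clock: 13.7
eef_pos: [0.5494, 0.0341, 0.0555]
eef_rot: [3.141, -0.0, 0.012]
contact_force: [-0.1, 2.4, -0.2]
grip_width: 0.135
```

Emit:
send_rows(series=[[0, 0, 0, -0.1, 0, 0, 235], [0, 0, 0, -0.1, 0, 0, 235], [0, 0, 0, 0, 0, 0, 235]])

```text
clock: 14.0
eef_pos: [0.5474, 0.0341, 0.0555]
eef_rot: [3.142, -0.0, 0.012]
contact_force: [-0.0, 2.1, 1.3]
grip_width: 0.138
```

Emit:
send_rows(series=[[0, 0, 0, -0.1, 0, 0, 235], [0, 0, 0, -0.1, 0, 0, 235], [0, 0, 0, 0, 0, 0, 235]])

```text
clock: 14.3
eef_pos: [0.5454, 0.0341, 0.0555]
eef_rot: [3.142, 0.0, 0.012]
contact_force: [0.3, 2.4, 1.8]
grip_width: 0.135
```

Emit:
send_rows(series=[[0, 0, 0, -0.1, 0, 0, 235], [0, 0, 0, -0.1, 0, 0, 235], [0, 0, 0, 0, 0, 0, 235]])

```text
clock: 14.6
eef_pos: [0.5434, 0.0341, 0.0555]
eef_rot: [3.141, 0.0, 0.012]
contact_force: [0.5, 1.5, 3.0]
grip_width: 0.134
```

Emit:
send_rows(series=[[0, 0, 0, -0.1, 0, 0, 235], [0, 0, 0, -0.1, 0, 0, 235], [0, 0, 0, 0, 0, 0, 235]])

```text
clock: 14.9
eef_pos: [0.5414, 0.034, 0.0555]
eef_rot: [3.141, -0.0, 0.012]
contact_force: [1.3, 1.5, 3.7]
grip_width: 0.134
```

Emit:
send_rows(series=[[0, 0, 0, -0.1, 0, -0.02, 235], [0, 0, 0, 0, 0, 0, 235]])

```text
clock: 15.1
eef_pos: [0.5404, 0.034, 0.0555]
eef_rot: [3.142, 0.0, 0.012]
contact_force: [3.3, 2.1, 0.5]
grip_width: 0.133
```

Emit:
send_rows(series=[[0, 0, 0, -0.1, 0, 0, 235], [0, 0, 0, 0, 0, 0, 235]])

```text
clock: 15.3
eef_pos: [0.5395, 0.034, 0.0556]
eef_rot: [3.141, -0.0, 0.012]
contact_force: [6.0, 1.6, -1.1]
grip_width: 0.136
```

Emit:
send_rows(series=[[0, 0, 0, -0.1, 0, 0, 235], [0, 0, 0, 0, 0, 0, 235]])

```text
clock: 15.5
eef_pos: [0.5387, 0.034, 0.0556]
eef_rot: [3.141, -0.001, 0.012]
contact_force: [6.4, 2.4, -2.4]
grip_width: 0.133
```

Emit:
send_rows(series=[[0, 0, 0, -0.04, 0, 0.01, 235], [0, 0, 0, 0, 0, 0, 235]])

```text
clock: 15.7
eef_pos: [0.5385, 0.034, 0.0556]
eef_rot: [3.141, -0.001, 0.012]
contact_force: [7.6, 1.6, -1.1]
grip_width: 0.13
```

```bash
python3 - <<'E'
from h import *
s=ctrl.observe(); print(s["clock"],s["eef_pos"],s["contact_force"],s["ft_torque"],s["grip_width"])
p,d=ctrl.grab_frame("side")
cv2.imwrite("pics/s8.png",cv2.resize(p[130:210,290:370,::-1],None,fx=9,fy=7,interpolation=cv2.INTER_CUBIC))
E
```

```text
15.7 [0.53854671 0.0339724  0.05562763] [ 7.61823412  1.59366813 -1.12138254] [ 0.2198641  -1.32027347  0.10292519] 0.1300937215841853
```

View pics/s8.png

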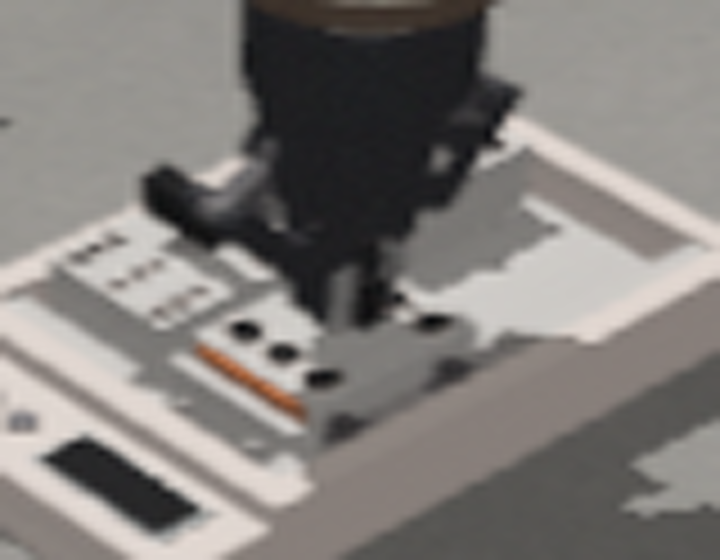

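Emit:
send_rows(series=[[0, 0, 0, -0.05, 0, 0.01, 235], [0, 0, 0, 0, 0, 0, 235], [0, 0, 0, 0, 0, 0, 235]])

```text
clock: 16.05
eef_pos: [0.5383, 0.0339, 0.0557]
eef_rot: [3.141, -0.002, 0.012]
contact_force: [9.1, 1.7, -0.9]
grip_width: 0.134
```

Emit:
send_rows(series=[[0, 0, 0, -0.05, 0, 0, 235], [0, 0, 0, 0, 0, 0, 235], [0, 0, 0, 0, 0, 0, 235]])

```text
clock: 16.35
eef_pos: [0.5379, 0.034, 0.0557]
eef_rot: [3.141, -0.002, 0.012]
contact_force: [8.3, 2.1, -1.2]
grip_width: 0.132
```

Emit:
send_rows(series=[[0, 0, 0, 0.05, 0, 0, 235], [0, 0, 0, 0.05, 0, 0, 235], [0, 0, 0, 0.05, 0, 0, 235], [0, 0, 0, 0, 0, 0, 235]])

```text
clock: 16.75
eef_pos: [0.5389, 0.034, 0.0555]
eef_rot: [3.141, -0.001, 0.012]
contact_force: [5.9, 1.9, -0.3]
grip_width: 0.133
```

Emit:
send_rows(series=[[0, 0, 0, 0.05, 0, 0, 235], [0, 0, 0, 0.05, 0, 0, 235], [0, 0, 0, 0, 0, 0, 235]])

```text
clock: 17.05
eef_pos: [0.5397, 0.034, 0.0555]
eef_rot: [3.141, -0.0, 0.012]
contact_force: [4.1, 1.2, 2.7]
grip_width: 0.137
```

Emit:
send_rows(series=[[0, 0, 0, 0.05, 0, -0.02, 235], [0, 0, 0, 0.05, 0, 0, 235], [0, 0, 0, 0, 0, 0, 235]])

```text
clock: 17.35
eef_pos: [0.5402, 0.034, 0.0555]
eef_rot: [3.141, 0.001, 0.012]
contact_force: [-1.9, 0.0, 1.9]
grip_width: 0.133
```

Emit:
send_rows(series=[[0, 0, 0, 0.05, 0, 0, 235], [0, 0, 0, 0.05, 0, 0, 235], [0, 0, 0, 0, 0, 0, 235]])

```text
clock: 17.65
eef_pos: [0.5406, 0.034, 0.0556]
eef_rot: [3.142, 0.002, 0.012]
contact_force: [-8.8, 0.7, 8.0]
grip_width: 0.135
```

Emit:
send_rows(series=[[0, 0, 0, -0.06, 0, 0, 235], [0, 0, 0, -0.06, 0, 0, 235], [0, 0, 0, 0, 0, 0, 235]])

```text
clock: 17.95
eef_pos: [0.5402, 0.034, 0.0555]
eef_rot: [3.142, 0.0, 0.012]
contact_force: [-2.0, 0.6, 1.6]
grip_width: 0.136
```

Emit:
send_rows(series=[[0, 0, 0, 0, 0, 0, 200], [0, 0, 0, 0, 0, 0, 160], [0, 0, 0, 0, 0, 0, 120], [0, 0, 0, 0, 0, 0, 120], [0, 0, 0, 0, 0, 0, 120]])

```text
clock: 18.45
eef_pos: [0.5404, 0.034, 0.0556]
eef_rot: [3.141, 0.0, 0.012]
contact_force: [1.6, 0.6, 0.1]
grip_width: 0.527
```

Emit:
send_rows(series=[[0, 0, 0, 0, 0, -0.5, 120], [0, 0, 0, 0, 0, -1, 120], [0, 0, 0, 0, 0, -2, 120], [0, 0, 0, 0, 0, -2.5, 120], [0, 0, 0, 0, 0, -2, 120], [0, 0, 0, 0, 0, -1, 120]])

```text
clock: 19.05
eef_pos: [0.541, 0.034, 0.1482]
eef_rot: [3.141, -0.003, 0.012]
contact_force: [-0.9, 0.1, 0.1]
grip_width: 0.526
```

```bash
python3 - <<'E'
from h import *
s=ctrl.observe(); print(s["clock"],s["eef_pos"],s["contact_force"],s["grip_width"])
p,d=ctrl.grab_frame("side"); np.savez("s9.npz",p=p,d=d)
cv2.imwrite("pics/s9.png",cv2.resize(p[130:210,285:385,::-1],None,fx=8,fy=7,interpolation=cv2.INTER_CUBIC))
E
```

```text
19.05 [0.54103192 0.03398466 0.14822809] [-0.89574172  0.14219774  0.09936494] 0.5262278589525131
```

View pics/s9.png

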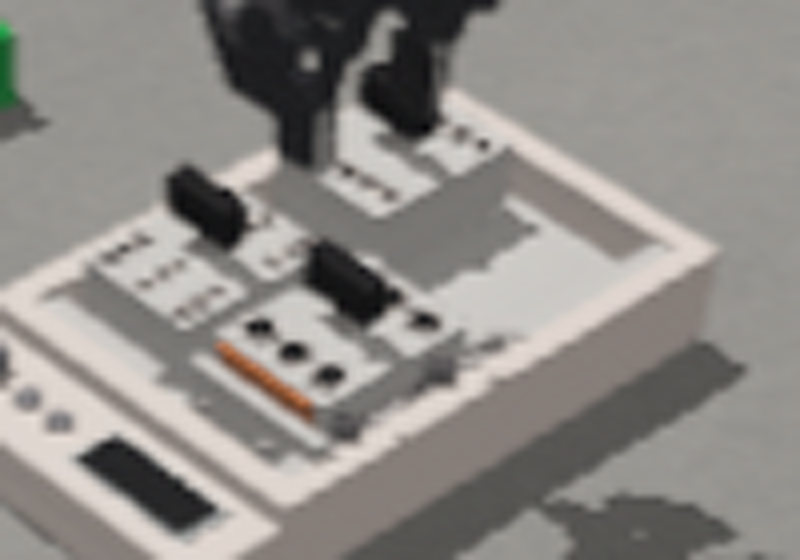

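Emit:
send_rows(series=[[0, 0, 0, 0.95, -0.71, 0, 120], [0, 0, 0, 1.9, -1.43, 0, 120], [0, 0, 0, 1.9, -1.43, 0, 120], [0, 0, 0, 1.9, -1.43, 0, 120], [0, 0, 0, 1.9, -1.43, 0, 120], [0, 0, 0, 0.95, -0.71, 0, 120], [0, 0, 0, 0, 0, 0, 120], [0, 0, 0, 0, 0, 0, 120]])

```text
clock: 19.9
eef_pos: [0.634, 0.1065, 0.1448]
eef_rot: [3.141, 0.001, 0.012]
contact_force: [-0.0, -0.4, -0.4]
grip_width: 0.528
```

```bash
python3 - <<'E'
from h import *
s=ctrl.observe(); print(s["clock"],s["eef_pos"],s["contact_force"],s["grip_width"])
p,d=ctrl.grab_frame("side"); np.savez("s10.npz",p=p,d=d)
cv2.imwrite("pics/s10.png",cv2.resize(p[110:210,285:385,::-1],None,fx=7,fy=6,interpolation=cv2.INTER_CUBIC))
E
```

```text
19.9 [0.63403104 0.10645117 0.14478309] [-0.04302692 -0.40284517 -0.35614763] 0.5278474616098107
```

View pics/s10.png

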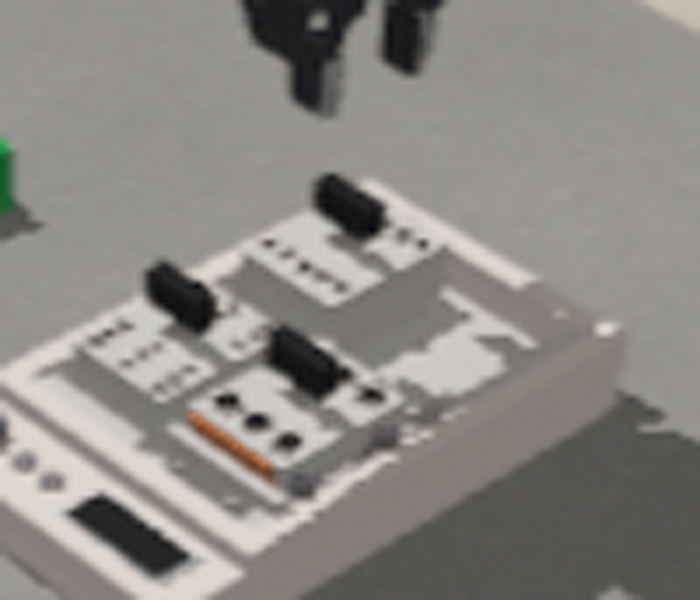

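Emit:
send_rows(series=[[0, 0, 0, 0.1, 0, 1, 120], [0, 0, 0, 0, 0, 2, 120], [0, 0, 0, 0, 0, 2, 120], [0, 0, 0, 0, 0, 1.5, 120], [0, 0, 0, 0, 0, 1, 120], [0, 0, 0, 0, 0, 0.8, 120], [0, 0, 0, 0, 0, 0.6, 120], [0, 0, 0, 0, 0, 0, 120], [0, 0, 0, 0, 0, 0, 120]])

```text
clock: 20.85
eef_pos: [0.6358, 0.1066, 0.0571]
eef_rot: [3.142, -0.001, 0.012]
contact_force: [0.3, 0.4, 0.2]
grip_width: 0.531
```

Emit:
send_rows(series=[[0, 0, 0, 0, 0, 0, 160], [0, 0, 0, 0, 0, 0, 180], [0, 0, 0, 0, 0, 0, 195], [0, 0, 0, 0, 0, 0, 205], [0, 0, 0, 0, 0, 0, 215], [0, 0, 0, 0, 0, 0, 235], [0, 0, 0, 0, 0, 0, 235]])

```text
clock: 21.55
eef_pos: [0.6356, 0.1065, 0.0567]
eef_rot: [3.141, -0.0, 0.012]
contact_force: [-0.1, 0.3, 1.6]
grip_width: 0.134
```

Emit:
send_rows(series=[[0, 0, 0, 0, 0.2, 0, 235], [0, 0, 0, 0, 0.4, 0, 235], [0, 0, 0, 0, 0.4, 0, 235], [0, 0, 0, 0, 0.4, 0, 235], [0, 0, 0, 0, 0.4, 0, 235], [0, 0, 0, 0, 0.2, 0, 235], [0, 0, 0, 0, 0, 0, 235]])

```text
clock: 22.25
eef_pos: [0.6358, 0.0859, 0.0567]
eef_rot: [3.141, -0.0, 0.012]
contact_force: [0.0, -1.7, 4.1]
grip_width: 0.132
```

Emit:
send_rows(series=[[0, 0, 0, 0, 0.2, 0, 235], [0, 0, 0, 0, 0.4, 0, 235], [0, 0, 0, 0, 0.4, 0, 235], [0, 0, 0, 0, 0.4, 0, 235], [0, 0, 0, 0, 0.4, 0, 235], [0, 0, 0, 0, 0.2, 0, 235], [0, 0, 0, 0, 0, 0, 235]])

```text
clock: 22.95
eef_pos: [0.636, 0.0661, 0.0567]
eef_rot: [3.141, -0.0, 0.012]
contact_force: [-0.2, -1.1, 5.9]
grip_width: 0.136
```

Emit:
send_rows(series=[[0, 0, 0, 0, 0.2, -0.02, 235], [0, 0, 0, 0, 0.4, -0.02, 235], [0, 0, 0, 0, 0.4, 0, 235], [0, 0, 0, 0, 0.4, 0, 235], [0, 0, 0, 0, 0.4, 0, 235], [0, 0, 0, 0, 0.2, 0, 235], [0, 0, 0, 0, 0, 0, 235]])

```text
clock: 23.65
eef_pos: [0.6361, 0.0461, 0.0567]
eef_rot: [3.141, 0.001, 0.012]
contact_force: [-0.8, -0.1, -2.9]
grip_width: 0.137
```

Emit:
send_rows(series=[[0, 0, 0, 0, 0.2, 0, 235], [0, 0, 0, 0, 0.3, 0, 235], [0, 0, 0, 0, 0.2, 0, 235], [0, 0, 0, 0, 0.1, 0, 235], [0, 0, 0, 0, 0, 0, 235]])

```text
clock: 24.15
eef_pos: [0.6363, 0.0384, 0.057]
eef_rot: [3.142, 0.0, 0.012]
contact_force: [-0.2, -0.2, -3.1]
grip_width: 0.137
```

Lower slightly and feel for the rail.

Emit:
send_rows(series=[[0, 0, 0, 0, 0.1, 0.03, 235], [0, 0, 0, 0, 0.1, 0, 235], [0, 0, 0, 0, 0, 0, 235]])

```text
clock: 24.45
eef_pos: [0.6363, 0.0365, 0.0567]
eef_rot: [3.141, 0.0, 0.012]
contact_force: [0.1, -0.0, -2.2]
grip_width: 0.132
```

Emit:
send_rows(series=[[0, 0, 0, 0, 0.07, 0, 235], [0, 0, 0, 0, 0, 0, 235]])

```text
clock: 24.65
eef_pos: [0.6363, 0.0358, 0.0567]
eef_rot: [3.142, 0.0, 0.012]
contact_force: [-0.2, -0.0, -2.1]
grip_width: 0.134
```

Emit:
send_rows(series=[[0, 0, 0, 0, 0.07, 0, 235], [0, 0, 0, 0, 0, 0, 235]])

```text
clock: 24.85
eef_pos: [0.6364, 0.0351, 0.0567]
eef_rot: [3.141, 0.0, 0.012]
contact_force: [-0.5, -1.4, -2.3]
grip_width: 0.129
```

Emit:
send_rows(series=[[0, 0, 0, 0, 0.06, 0, 235], [0, 0, 0, 0, 0, 0, 235]])

```text
clock: 25.05
eef_pos: [0.6364, 0.0345, 0.0567]
eef_rot: [3.141, 0.0, 0.012]
contact_force: [0.6, 0.2, -2.5]
grip_width: 0.134
```

Emit:
send_rows(series=[[0, 0, 0, 0, 0.06, 0, 235], [0, 0, 0, 0, 0, 0, 235]])

```text
clock: 25.25
eef_pos: [0.6364, 0.0341, 0.0567]
eef_rot: [-3.141, -0.0, 0.012]
contact_force: [-0.6, 2.5, -1.0]
grip_width: 0.131
```

Emit:
send_rows(series=[[0, 0, 0, 0, 0.06, 0, 235], [0, 0, 0, 0, 0, 0, 235]])

```text
clock: 25.45
eef_pos: [0.6363, 0.0339, 0.0568]
eef_rot: [-3.141, 0.0, 0.012]
contact_force: [-1.3, 6.1, 0.6]
grip_width: 0.137
```

Emit:
send_rows(series=[[0, 0, 0, 0, -0.06, 0.02, 235], [0, 0, 0, 0, 0, 0, 235]])

```text
clock: 25.65
eef_pos: [0.6364, 0.0342, 0.0567]
eef_rot: [-3.142, -0.0, 0.012]
contact_force: [-1.7, 4.5, 2.7]
grip_width: 0.134
```

Emit:
send_rows(series=[[0, 0, 0, 0, 0, 0, 215], [0, 0, 0, 0, 0, 0, 190], [0, 0, 0, 0, 0, 0, 160], [0, 0, 0, 0, 0, 0, 120], [0, 0, 0, 0, 0, 0, 120], [0, 0, 0, 0, 0, 0, 120]])

```text
clock: 26.25
eef_pos: [0.6363, 0.0339, 0.0565]
eef_rot: [3.141, 0.0, 0.012]
contact_force: [-0.2, 0.1, 0.2]
grip_width: 0.525
```

Emit:
send_rows(series=[[0, 0, 0, 0, 0, -0.5, 120], [0, 0, 0, 0, 0, -1, 120], [0, 0, 0, 0, 0, -2, 120], [0, 0, 0, 0, 0, -2.5, 120], [0, 0, 0, 0, 0, -2.5, 120], [0, 0, 0, 0, 0, -3, 120], [0, 0, 0, 0, -2, -3, 120], [0, 0, 0, 0, -3, -2, 120], [0, 0, 0, 0, -4, 0, 120], [0, 0, 0, 0, -4, 0, 120], [0, 0, 0, 0, -4, 0, 120], [0, 0, 0, 0, -4, 0, 120], [0, 0, 0, 0, -4, 0, 120], [0, 0, 0, 0, -4, 0, 120], [0, 0, 0, 0, -3, 0, 120], [0, 0, 0, 0, -2, 0, 120], [0, 0, 0, 0, 0, 0, 120], [0, 0, 0, 0, 0, 0, 120]])

```text
clock: 28.05
eef_pos: [0.6322, 0.374, 0.2219]
eef_rot: [3.141, -0.0, 0.013]
contact_force: [0.2, -1.0, -0.2]
grip_width: 0.529
```

```bash
python3 - <<'E'
from h import *
s=ctrl.observe(); print(s["clock"],s["eef_pos"],s["contact_force"],s["grip_width"])
p,d=ctrl.grab_frame("side"); np.savez("s11.npz",p=p,d=d)
cv2.imwrite("pics/s11.png",cv2.resize(p[125:210,275:385,::-1],None,fx=7,fy=7,interpolation=cv2.INTER_CUBIC))
p,d=ctrl.grab_frame("top"); np.savez("t11.npz",p=p,d=d)
cv2.imwrite("pics/t11.png",cv2.resize(p[118:222,265:340,::-1],None,fx=7,fy=5.7,interpolation=cv2.INTER_CUBIC))
E
```

```text
28.05 [0.63220613 0.37396732 0.22194379] [ 0.18324857 -1.04123198 -0.17705972] 0.5294214646160333
```

View pics/s11.png

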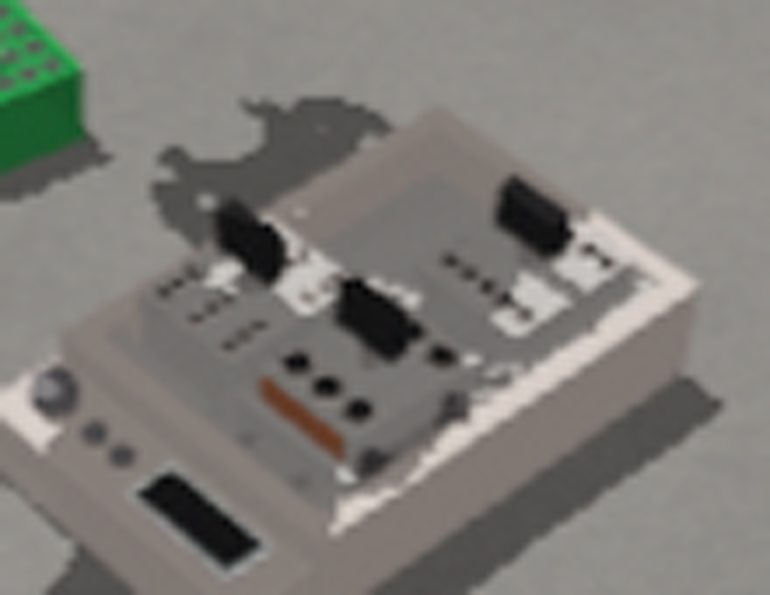

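View pics/t11.png

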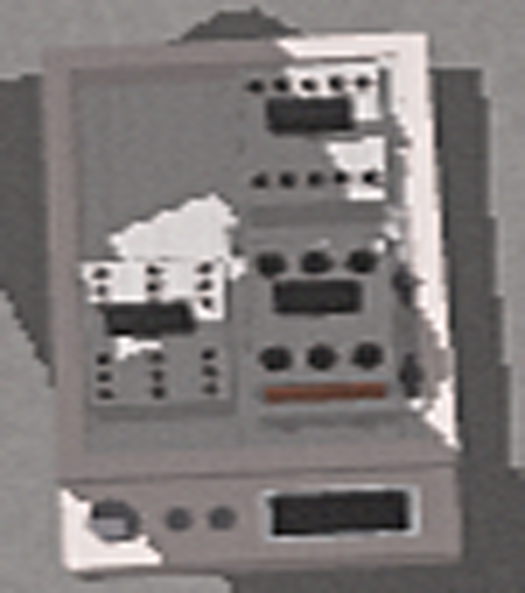

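```bash
python3 - <<'E'
from h import *
f=lambda q:plane("top",(np.array(q)+.5)/[7,5.7]-.5+[265,118],.072).mean(0).round(4)
print("six",f([(270,263),(317,262),(362,262),(275,357),(321,356),(368,356)]))
print("ten",f([(256,86),(282,85),(310,84),(338,83),(366,82),(260,180),(288,180),(315,179),(342,178),(370,178)]))
print("18",f([(101,273),(205,268),(106,396),(211,390)]))
p=np.load("s11.npz")["p"]
m=(p[130:190,265:385].max(2)<40).astype(np.uint8)
k,l,st,ce=cv2.connectedComponentsWithStats(m)
for i in range(1,k):
    if st[i,4]>30: print(st[i],ce[i]+[265,130])
E
```

```text
six [0.5404 0.0347 0.072 ]
ten [0.6363 0.0341 0.072 ]
18 [0.5312 0.1029 0.072 ]
[81 21 10 10 62] [350.61290323 155.82258065]
[41 24  9 11 58] [310.27586207 159.03448276]
[58 35 12 11 71] [328.05633803 170.14084507]
```

```bash
python3 - <<'E'
from bench import ctrl
print(ctrl.sign_off())
E
```

```text
the job is handed in; nothing more can be done
None
```

I slid the six-well block from the waiting place into the heated bay, pressing the plate to a peak of about 9 N. I then slid the ten-well block sideways into the free waiting place against the rail, let go, and moved the arm clear. The job was handed in at about 28 s of the 45 s allowed; it reports no verdict.

**Last checks**
- **Latch:** when I eased back, the force on the tool swung from +4 to −9 N while the block stayed within 1 mm. So the block is held with the plate about 1.4 mm in (estimated from the forces). The pictures show the latch nose behind it.
- **Six-well block:** camera position about (0.540, 0.035) m, 99.5 mm from its start.
- **Ten-well block:** camera position about (0.636, 0.034) m, about 72 mm from its start. I felt it touch the rail at the same tool y as the first block, with a peak of about 6 N.
- **Finished (eighteen-well) block:** unmoved within measuring error.
- **Bystanders and forces:** I did not measure the bystanders again, but the arm went nowhere near them low down. The tool read about zero force after both releases.

**What failed or disagreed**
- **Tool length:** the first grasp closed on air. The cameras showed the real fingertips about 30 mm above the reported TCP position, so I grasped about 3 cm lower than the given frame implies.
- **Block lift:** while sliding, the vertical force wandered between about −4 and +7 N, so a block may have been carried a fraction of a millimetre at times.
- **Station centre:** the rail I felt lies about 5 mm from where symmetric outer walls would put it. I trusted touch, so the blocks' positions along the station's x are only known to about 3 mm.

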